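Put the keyed hand laps away in the sloping cradle and lock it

TASK

Put the glass-finishing hand laps away in their sloping cradle: push the lock bar all the way up the slope to free the pockets, then seat every lap on the bench fully down in a pocket of its own, any pocket, each turned so that the flat of its foot matches the flat of the pocket. When all are in, pull the lock bar all the way back down so that its lugs hold them, let go, and leave the pliers, the two glass slabs and the chip tub where they are.

Things in the scene. Friction and masses are not known exactly. Their poses are not given: they have to be found in the camera images.
- lap0: loose hand lap: steel D-shaped foot 64 mm across, 11 mm thick, its round cut off by a flat 20 mm from the centre; lower edge chamfered 2 mm; on its middle an upright square wooden grip 28 x 28 x 44 mm, sides square to the flat (top 55 mm above the underside). About 0.3 kg. Origin: centre of the underside; z up the grip; x points from the centre square to the flat. Starts upright
- lap1: another hand lap just like lap0, origin and axes the same. Three or four laps are present, upright on the bench, turned anyhow; an absent one reads None. Any lap fits any pocket
- lap2: another hand lap just like lap0, origin and axes the same. Three or four laps are present, upright on the bench, turned anyhow; an absent one reads None. Any lap fits any pocket
- lap3: another hand lap just like lap0, origin and axes the same. Three or four laps are present, upright on the bench, turned anyhow; an absent one reads None. Any lap fits any pocket
- pocket0 (a point): low far D-shaped pocket (near: toward the robot), 12 mm deep, 66 mm across, flat 21 mm from the centre: 1 mm clearance round a lap, 2 degrees of turn. Point: centre of its floor; z square to the sloping deck, outward; x points square to the pocket's flat, seen from above 60 degrees anticlockwise of straight up the slope. A seated lap's origin and axes lie on these
- pocket1 (a point): low near D-shaped pocket (near: toward the robot), 12 mm deep, 66 mm across, flat 21 mm from the centre: 1 mm clearance round a lap, 2 degrees of turn. Point: centre of its floor; z square to the sloping deck, outward; x points square to the pocket's flat, seen from above straight down the slope. A seated lap's origin and axes lie on these
- pocket2 (a point): high far D-shaped pocket (near: toward the robot), 12 mm deep, 66 mm across, flat 21 mm from the centre: 1 mm clearance round a lap, 2 degrees of turn. Point: centre of its floor; z square to the sloping deck, outward; x points square to the pocket's flat, seen from above 135 degrees anticlockwise of straight up the slope. A seated lap's origin and axes lie on these
- pocket3 (a point): high near D-shaped pocket (near: toward the robot), 12 mm deep, 66 mm across, flat 21 mm from the centre: 1 mm clearance round a lap, 2 degrees of turn. Point: centre of its floor; z square to the sloping deck, outward; x points square to the pocket's flat, seen from above 30 degrees clockwise of straight up the slope. A seated lap's origin and axes lie on these
- deck_mid (a point): centre of the top surface of the fixed wooden cradle's deck, 190 x 190 mm, 58 mm above the bench; its z is square to the deck, its x points straight up the slope (15 degrees, low edge to the robot's left, high edge to its right), y across it, away from the robot. The pockets lie at x -45 and +45 mm, y +47 and -47 mm. The cradle does not move; its place and heading vary
- lock_bar (a joint): steel bar sliding along the slope between the near and far pockets. 0 = down, locked: its four lugs overlap the pockets' inner edges, holding seated laps, blocking empty pockets and stopped by a lap that stands proud. 0.045 m = fully up, free. Starts at 0 to 0.015, stays where left, about 3 N to slide. 16 mm wide, 48 mm over the lugs, 2 to 8 mm above the deck
- lock_tab (a point): grip point on the upright dark tab at the lower end of the lock bar, 11 mm below the tab's top. The tab is 12 mm thick along the slope, 24 mm wide across it, from 7 to 41 mm above the deck surface. Axes as the deck's (x up the slope, z square to the deck). Moves with the bar: 118 mm down the slope from the deck centre when locked, just past the deck's lower edge
- grozing_pliers_b: bystander: red-handled pliers lying flat to the left of the cradle, 168 x 61 x 18 mm; origin centre of the underside
- teal_slab: bystander: teal slab of glass 60 x 70 x 8 mm lying flat beyond the cradle to the left; origin centre of the underside
- chip_tub_b: bystander: clear tub of glass chips 88 x 127 x 52 mm behind the cradle; origin centre of the underside
- pale_slab: bystander: pale slab of glass 60 x 80 x 8 mm lying flat on the bench to the right; origin centre of the underside

How it is judged:
On the way, in this order (a step that is already met when the one before it is completed fails the run):
1. the lock bar is pushed fully up the slope (value of joint lock_bar above 0.04 m), for 0.2 s.
2. every lap is fully seated in a pocket while the bar is still up (((distance between lap0 and pocket0 below 0.0035 m and angle between the x axis of lap0 and the x axis of pocket0, either way round below 0.12 rad and angle between the z axis of lap0 and the z axis of pocket0, either way round below 0.08 rad) or (distance between lap0 and pocket1 below 0.0035 m and angle between the x axis of lap0 and the x axis of pocket1, either way round below 0.12 rad and angle between the z axis of lap0 and the z axis of pocket1, either way round below 0.08 rad) or (distance between lap0 and pocket2 below 0.0035 m and angle between the x axis of lap0 and the x axis of pocket2, either way round below 0.12 rad and angle between the z axis of lap0 and the z axis of pocket2, either way round below 0.08 rad) or (distance between lap0 and pocket3 below 0.0035 m and angle between the x axis of lap0 and the x axis of pocket3, either way round below 0.12 rad and angle between the z axis of lap0 and the z axis of pocket3, either way round below 0.08 rad)) and ((distance between lap1 and pocket0 below 0.0035 m and angle between the x axis of lap1 and the x axis of pocket0, either way round below 0.12 rad and angle between the z axis of lap1 and the z axis of pocket0, either way round below 0.08 rad) or (distance between lap1 and pocket1 below 0.0035 m and angle between the x axis of lap1 and the x axis of pocket1, either way round below 0.12 rad and angle between the z axis of lap1 and the z axis of pocket1, either way round below 0.08 rad) or (distance between lap1 and pocket2 below 0.0035 m and angle between the x axis of lap1 and the x axis of pocket2, either way round below 0.12 rad and angle between the z axis of lap1 and the z axis of pocket2, either way round below 0.08 rad) or (distance between lap1 and pocket3 below 0.0035 m and angle between the x axis of lap1 and the x axis of pocket3, either way round below 0.12 rad and angle between the z axis of lap1 and the z axis of pocket3, either way round below 0.08 rad)) and ((distance between lap2 and pocket0 below 0.0035 m and angle between the x axis of lap2 and the x axis of pocket0, either way round below 0.12 rad and angle between the z axis of lap2 and the z axis of pocket0, either way round below 0.08 rad) or (distance between lap2 and pocket1 below 0.0035 m and angle between the x axis of lap2 and the x axis of pocket1, either way round below 0.12 rad and angle between the z axis of lap2 and the z axis of pocket1, either way round below 0.08 rad) or (distance between lap2 and pocket2 below 0.0035 m and angle between the x axis of lap2 and the x axis of pocket2, either way round below 0.12 rad and angle between the z axis of lap2 and the z axis of pocket2, either way round below 0.08 rad) or (distance between lap2 and pocket3 below 0.0035 m and angle between the x axis of lap2 and the x axis of pocket3, either way round below 0.12 rad and angle between the z axis of lap2 and the z axis of pocket3, either way round below 0.08 rad)) and ((distance between lap3 and pocket0 below 0.0035 m and angle between the x axis of lap3 and the x axis of pocket0, either way round below 0.12 rad and angle between the z axis of lap3 and the z axis of pocket0, either way round below 0.08 rad) or (distance between lap3 and pocket1 below 0.0035 m and angle between the x axis of lap3 and the x axis of pocket1, either way round below 0.12 rad and angle between the z axis of lap3 and the z axis of pocket1, either way round below 0.08 rad) or (distance between lap3 and pocket2 below 0.0035 m and angle between the x axis of lap3 and the x axis of pocket2, either way round below 0.12 rad and angle between the z axis of lap3 and the z axis of pocket2, either way round below 0.08 rad) or (distance between lap3 and pocket3 below 0.0035 m and angle between the x axis of lap3 and the x axis of pocket3, either way round below 0.12 rad and angle between the z axis of lap3 and the z axis of pocket3, either way round below 0.08 rad)) and value of joint lock_bar above 0.035 m), for 0.2 s.
At the end, for the whole second after the job is handed in: Every lap present sits in a pocket: its origin within 3.5 mm of the centre of the pocket's floor, within 0.08 rad of square to the deck and 0.12 rad of the pocket's flat, at rest; the lock bar is within 5 mm of its locked end (((distance between lap0 and pocket0 below 0.0035 m and angle between the x axis of lap0 and the x axis of pocket0, either way round below 0.12 rad and angle between the z axis of lap0 and the z axis of pocket0, either way round below 0.08 rad) or (distance between lap0 and pocket1 below 0.0035 m and angle between the x axis of lap0 and the x axis of pocket1, either way round below 0.12 rad and angle between the z axis of lap0 and the z axis of pocket1, either way round below 0.08 rad) or (distance between lap0 and pocket2 below 0.0035 m and angle between the x axis of lap0 and the x axis of pocket2, either way round below 0.12 rad and angle between the z axis of lap0 and the z axis of pocket2, either way round below 0.08 rad) or (distance between lap0 and pocket3 below 0.0035 m and angle between the x axis of lap0 and the x axis of pocket3, either way round below 0.12 rad and angle between the z axis of lap0 and the z axis of pocket3, either way round below 0.08 rad)) and ((distance between lap1 and pocket0 below 0.0035 m and angle between the x axis of lap1 and the x axis of pocket0, either way round below 0.12 rad and angle between the z axis of lap1 and the z axis of pocket0, either way round below 0.08 rad) or (distance between lap1 and pocket1 below 0.0035 m and angle between the x axis of lap1 and the x axis of pocket1, either way round below 0.12 rad and angle between the z axis of lap1 and the z axis of pocket1, either way round below 0.08 rad) or (distance between lap1 and pocket2 below 0.0035 m and angle between the x axis of lap1 and the x axis of pocket2, either way round below 0.12 rad and angle between the z axis of lap1 and the z axis of pocket2, either way round below 0.08 rad) or (distance between lap1 and pocket3 below 0.0035 m and angle between the x axis of lap1 and the x axis of pocket3, either way round below 0.12 rad and angle between the z axis of lap1 and the z axis of pocket3, either way round below 0.08 rad)) and ((distance between lap2 and pocket0 below 0.0035 m and angle between the x axis of lap2 and the x axis of pocket0, either way round below 0.12 rad and angle between the z axis of lap2 and the z axis of pocket0, either way round below 0.08 rad) or (distance between lap2 and pocket1 below 0.0035 m and angle between the x axis of lap2 and the x axis of pocket1, either way round below 0.12 rad and angle between the z axis of lap2 and the z axis of pocket1, either way round below 0.08 rad) or (distance between lap2 and pocket2 below 0.0035 m and angle between the x axis of lap2 and the x axis of pocket2, either way round below 0.12 rad and angle between the z axis of lap2 and the z axis of pocket2, either way round below 0.08 rad) or (distance between lap2 and pocket3 below 0.0035 m and angle between the x axis of lap2 and the x axis of pocket3, either way round below 0.12 rad and angle between the z axis of lap2 and the z axis of pocket3, either way round below 0.08 rad)) and ((distance between lap3 and pocket0 below 0.0035 m and angle between the x axis of lap3 and the x axis of pocket0, either way round below 0.12 rad and angle between the z axis of lap3 and the z axis of pocket0, either way round below 0.08 rad) or (distance between lap3 and pocket1 below 0.0035 m and angle between the x axis of lap3 and the x axis of pocket1, either way round below 0.12 rad and angle between the z axis of lap3 and the z axis of pocket1, either way round below 0.08 rad) or (distance between lap3 and pocket2 below 0.0035 m and angle between the x axis of lap3 and the x axis of pocket2, either way round below 0.12 rad and angle between the z axis of lap3 and the z axis of pocket2, either way round below 0.08 rad) or (distance between lap3 and pocket3 below 0.0035 m and angle between the x axis of lap3 and the x axis of pocket3, either way round below 0.12 rad and angle between the z axis of lap3 and the z axis of pocket3, either way round below 0.08 rad)) and value of joint lock_bar below 0.005 m and linear speed of each of lap0, lap1, lap2, lap3 below 0.02 m/s); the robot touches nothing.
It fails at once if a bystander (grozing_pliers_b) is moved more than 3 cm (distance of grozing_pliers_b from where it was at the start of the episode above 0.03 m).
It fails at once if a bystander (teal_slab) is moved more than 3 cm (distance of teal_slab from where it was at the start of the episode above 0.03 m).
It fails at once if a bystander (chip_tub_b) is moved more than 3 cm (distance of chip_tub_b from where it was at the start of the episode above 0.03 m).
It fails at once if a bystander (pale_slab) is moved more than 3 cm (distance of pale_slab from where it was at the start of the episode above 0.03 m).
Of lap0, lap1, lap2, lap3 only 3 to 4 are there at a start; the rules pass over those that are not, and their reading is None.
At some moment in a run one of lap0, lap1, lap2, lap3 may be knocked a few centimetres aside while the robot is not near it.
It also fails if it takes over 210 s, if anything falls off the work surface, if the arm or the gripper's body presses on something with over 40 N, if the wrist force passes 120 N, or if a joint passes its speed limit or range.

ROBOT

A 7-joint arm with a two-finger parallel gripper is mounted at the origin on a cart in front of the work surface, level with it; the furniture and walls round the work are solid. World frame = base frame: x ahead of the robot, y to its left, z up, the work surface at z = 0. Lengths are in m, angles in rad, forces in N, time in s.
With the tool pointing down it reaches from about 0.35 to 0.9 m from the base axis. Payload 8.1 kg.
Tool frame: the origin (TCP) lies at the very end of the fingers, on their centre line; the grasp point (between the pads) lies 19 mm behind it (arm.tcp_to_grasp is the distance from the TCP to the grasp point, in m); z points along the fingers, y is the line along which they close (so a half turn about z gives the same grasp; the last joint's range is limited). The gripper opens to 92 mm and grips with 3 to 60 N. Pads are 19 mm wide; open, the fingers measure 130 mm over their backs; the gripper's body (75 mm by 190 mm) begins 47 mm behind the grasp point.
Start: joints at [-1.285, 0.434, 0.025, 1.573, -0.012, 1.134, -0.075], TCP at [0.237, 0.578, 0.227] pointing down, gripper open.
Joint ranges: [-2.62, 2.62], [-0.44, 2.09], [-1.27, 1.32], [0.08, 2.57], [-1.32, 4.46], [0.12, 2], [-2.74, 2.74]. Speed limits (rad/s): [2.22, 2.22, 3.01, 3.01, 3.14, 3.14, 3.14].

INTERFACE

Orientations are given as a rotation vector (axis times angle).
In Python, from cell import arm, cam, workorder gives the robot as it stands (arm), with the cameras (cam) and the job (workorder).
- The arm moves only by the shell command python3 nudge.py 'ROWS' [FORCE]. ROWS is one flat JSON list of numbers that holds 1 to 10 rows one after another, with no inner brackets; each row has 5 numbers: dx, dy, dz in m, then a turn about the tool's z in rad, then the opening from 0.0 (shut) to 1.0 (fully open); each row shifts and turns the commanded pose from where the row before left it, along the tool's axes as they then stand; what a row does not reach is not made up. A row lasts 1/10 s, in which the tool goes at most 0.05 m and 0.15 rad, less where a joint would pass 70% of its speed; a pose out of reach is approached as far as the arm can. The fingers move at their own pace and stop on an object; FORCE is the grip in N (left out, the last holds). Time passes only in rows, so rows that do not move let the fingers close. It prints the time, the measured TCP pose, the force, the opening and the grip force at its end. Input that does not fit is refused with a message, and nothing moves.
- arm.observe(): the state, without advancing time (a new reading comes with each control period).
- cam.get_image(name): name is "side" or "top"; returns a dict with "image" (480x640x3 uint8, blue, green, red), "fx", "fy", "cx", "cy" (pixels), "cam_to_world" (4x4, takes a point from camera to world coordinates). Camera axes: x right, y down, z forward; pixel columns grow to the right and rows downward; lengths in m; the calibration is good to about 2 mm. A picture is of the moment at which its call begins. There is no depth.
- workorder.sign_off(): hands the job in; it is judged then, once.
The state is a dict: "clock": time; "joints": joint angles; "dq": joint speeds; "joint_efforts": joint torques, N m; "position": TCP position; "ee_rot": TCP orientation; "force": force on the tool from outside, world axes, zero at the start; "ft_torque": the same for the moment, N m; "width": opening from 0.0 (shut) to 1.0 (fully open); "gripper_force": force on a finger pad.
Only numpy, scipy, OpenCV 4.12 (cv2) and the standard library are available. Lean on these libraries where they do the work, as an engineer would, in place of code of your own. Each camera call takes 0.05 s, during which the arm holds its last target. There are 200 camera calls.

## Working session

There is one attempt and no reset: what is moved stays moved. The work goes in short steps, Python scripts to look and compute and a shell command to move; the robot and the scene stay as the last step left them, time stands still between calls to the robot, and variables do not carry over. Pictures are saved under pics/ and viewed, at most 14 in all, crops included, and the job is handed in when it is done.

```bash
ls; mkdir -p pics; python3 - <<'E'
from cell import arm, cam, workorder
import cv2,numpy as np
for n in("top","side"):
    d=cam.get_image(n);cv2.imwrite(f"pics/{n}0.png",d["image"]);print(n,d["fx"],d["fy"],d["cx"],d["cy"],np.round(d["cam_to_world"],4).tolist())
o=arm.observe();print(o["clock"],o["position"],o["ee_rot"],o["force"],o["width"],arm.tcp_to_grasp)
E
```

```text
cell.py
nudge.py
pics
top 537.5051955358756 537.5051955358756 317.7231463144257 248.3224269845984 [[0.0779, -0.97, 0.2303, 0.3309], [-0.997, -0.0757, 0.0183, 0.1429], [-0.0003, -0.231, -0.9729, 1.2602], [0.0, 0.0, 0.0, 1.0]]
side 535.2948869406878 535.2948869406878 321.0045016041773 241.9651374884484 [[0.8429, -0.3319, 0.4235, -0.051], [-0.5379, -0.5397, 0.6476, -0.8485], [0.0136, -0.7737, -0.6334, 1.0643], [0.0, 0.0, 0.0, 1.0]]
0.1 [0.23680372 0.57792684 0.22605663] [-6.07000454e-01 -3.08223547e+00  2.12905333e-03] [-0.80516198  0.11032758 -0.47694489] 1.0000282365442235 0.0188
```

View pics/top0.png

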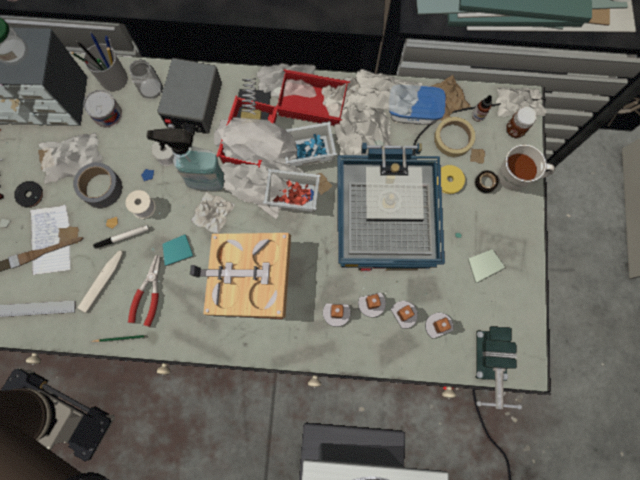

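View pics/side0.png

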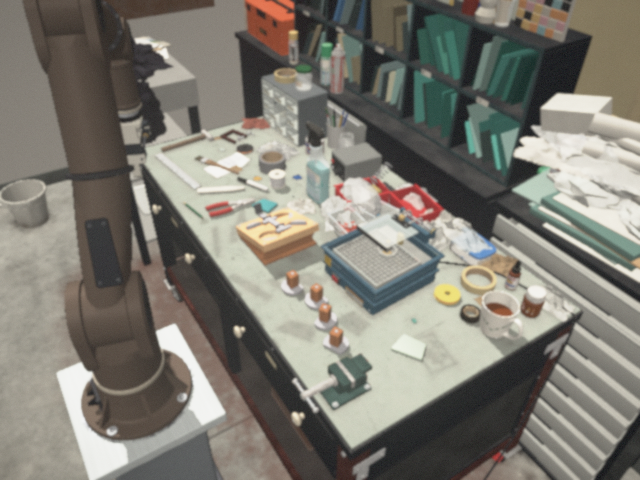

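The top view shows four laps, at about (338,312), (373,302), (405,315) and (440,326). The cradle is centred at about (247,275), low edge to the left, with the tab at (195,271). Next I'll enlarge these areas and measure them.

```bash
cat > h.py <<'E'
from cell import arm, cam, workorder
import cv2,numpy as np
def grab(n):
    d=cam.get_image(n);return d
def ray(d,u,v,z):
    T=np.array(d["cam_to_world"]);r=T[:3,:3]@np.array([(u-d["cx"])/d["fx"],(v-d["cy"])/d["fy"],1.]);o=T[:3,3]
    return o+r*(z-o[2])/r[2]
def proj(d,p):
    T=np.linalg.inv(np.array(d["cam_to_world"]));q=T[:3,:3]@np.asarray(p,float)+T[:3,3]
    return np.array([d["fx"]*q[0]/q[2]+d["cx"],d["fy"]*q[1]/q[2]+d["cy"]])
def orange(img,lo=(5,80,60),hi=(20,255,255)):
    return cv2.inRange(cv2.cvtColor(img,cv2.COLOR_BGR2HSV),lo,hi)
E
python3 - <<'E'
import cv2,numpy as np
a=cv2.imread("pics/top0.png");
b=np.vstack([cv2.resize(a[285:345,315:465],None,fx=5,fy=5,interpolation=cv2.INTER_CUBIC),
 cv2.copyMakeBorder(cv2.resize(a[225:325,185:300],None,fx=3,fy=3,interpolation=cv2.INTER_CUBIC),0,0,0,405,cv2.BORDER_CONSTANT)])
print(b.shape);cv2.imwrite("pics/c1.png",b)
for p in [(338,312),(335,307),(373,298),(440,320),(325,318),(230,305),(240,238),(330,330)]:print(p,a[p[1],p[0]],cv2.cvtColor(a[p[1]:p[1]+1,p[0]:p[0]+1],cv2.COLOR_BGR2HSV)[0,0])
E
```

```text
(600, 750, 3)
(338, 312) [ 89 110 150] [ 10 104 150]
(335, 307) [ 70 104 157] [ 12 141 157]
(373, 298) [113 131 165] [ 10  80 165]
(440, 320) [ 61  93 142] [ 12 145 142]
(325, 318) [169 171 177] [  8  12 177]
(230, 305) [135 188 214] [ 20  94 214]
(240, 238) [132 184 213] [ 19  97 213]
(330, 330) [135 148 145] [ 37  22 148]
```

View pics/c1.png

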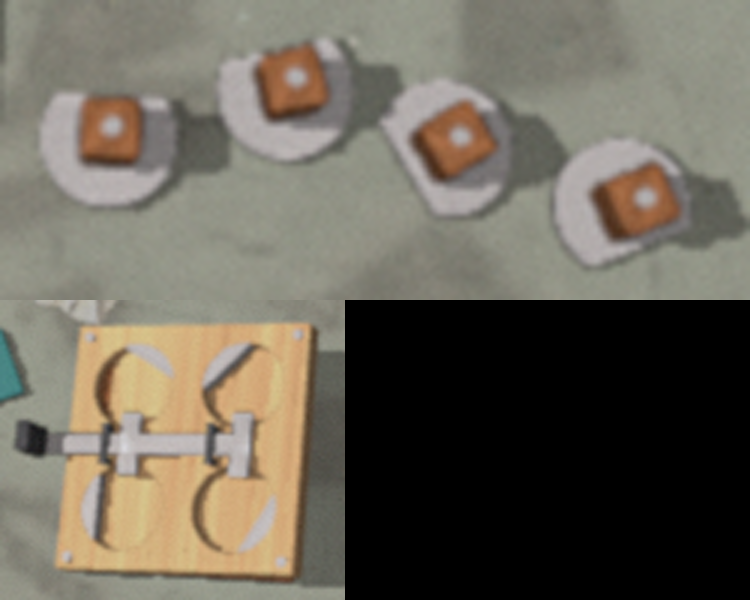

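The enlarged picture shows each lap's flat: lap 1 up, lap 2 up and left, lap 3 lower left, lap 4 lower right. The light dots at the grip centres are good position marks. The deck also has four corner studs.

```bash
cat >> h.py <<'E'
def laps(d,pts):
    img=d["image"];hsv=cv2.cvtColor(img,cv2.COLOR_BGR2HSV);out=[]
    for (u0,v0) in pts:
        S=8;R=22;x0,y0=int(u0)-R,int(v0)-R
        c=cv2.resize(img[y0:y0+2*R,x0:x0+2*R],None,fx=S,fy=S,interpolation=cv2.INTER_CUBIC);h=cv2.cvtColor(c,cv2.COLOR_BGR2HSV)
        px=lambda q:(np.array(q)+.5)/S-.5+[x0,y0]
        br=cv2.inRange(h,(4,95,50),(20,255,255));n,l,st,ce=cv2.connectedComponentsWithStats(br)
        k=1+np.argmin([np.hypot(*(ce[i]-[R*S,R*S]))-np.sqrt(st[i,4]) for i in range(1,n)])
        cs=max(cv2.findContours((l==k).astype(np.uint8),0,1)[0],key=cv2.contourArea);hull=cv2.convexHull(cs)
        fill=cv2.drawContours(np.zeros_like(br),[hull],-1,255,-1)
        dot=(fill>0)&(br==0)&(cv2.distanceTransform(fill,2,3)>3*S)
        ys,xs=np.nonzero(dot);p=px([xs.mean(),ys.mean()]) if len(xs) else np.array([np.nan]*2)
        top=ray(d,*p,0.056)
        # pale foot
        pale=cv2.inRange(h,(0,0,95),(179,40,255))&cv2.inRange(c[...,2].astype(np.int16)-c[...,1],-1,60)
        m=cv2.morphologyEx(pale|fill,cv2.MORPH_OPEN,np.ones((9,9)))
        n,l,st,ce=cv2.connectedComponentsWithStats(m);k=l[R*S,R*S] or 1+np.argmax(st[1:,4])
        fc=max(cv2.findContours((l==k).astype(np.uint8),0,1)[0],key=cv2.contourArea)[:,0]
        W=np.array([ray(d,*px(q),0.011)[:2] for q in fc])-top[:2]
        r=np.hypot(*W.T);a=np.degrees(np.arctan2(W[:,1],W[:,0]))
        prof=[round(1000*np.median(r[np.abs((a-t+180)%360-180)<8])) if (np.abs((a-t+180)%360-180)<8).any() else 0 for t in range(0,360,15)]
        # flat: support function smallest
        best=min(range(0,360,1),key=lambda t:np.percentile(W@[np.cos(np.radians(t)),np.sin(np.radians(t))],99))
        rect=cv2.minAreaRect(np.array([ray(d,*px(q[0]),0.055)[:2]*1000 for q in hull],np.float32))
        out.append((p,top,best,prof,rect))
    return out
E
python3 - <<'E'
from h import *
d=grab("top");
for p,t,b,pr,re in laps(d,[(338,312),(373,302),(405,315),(441,325)]):
    print(p.round(1),t.round(4),"flat",b,pr,np.round(re[0]+re[1]+(re[2],),1))
h=cv2.cvtColor(d["image"],cv2.COLOR_BGR2HSV);m=cv2.inRange(h,(14,60,140),(26,255,255));m=cv2.morphologyEx(m,cv2.MORPH_OPEN,np.ones((3,3)))
n,l,st,ce=cv2.connectedComponentsWithStats(m);k=l[305,230];c=max(cv2.findContours((l==k).astype(np.uint8),0,1)[0],key=cv2.contourArea)
hl=cv2.convexHull(c);q=cv2.approxPolyN(hl,4,ensure_convex=True) if hasattr(cv2,"approxPolyN") else 0
print(q)
# studs
a=cv2.resize(d["image"][225:325,185:300],None,fx=8,fy=8,interpolation=cv2.INTER_CUBIC);hs=cv2.cvtColor(a,cv2.COLOR_BGR2HSV);w=cv2.inRange(hs,(0,0,100),(179,60,255))
n,l,st,ce=cv2.connectedComponentsWithStats(w)
for s,c in zip(st[1:],ce[1:]):
    if 150<s[4]<1500:print(s,np.round((c+.5)/8-.5+[185,225],2))
E
```

```text
[337.  309.7] [0.4782 0.1115 0.056 ] flat 184 [18, 19, 20, 18, 15, 13, 13, 13, 14, 15, 13, 12, 12, 12, 13, 15, 16, 15, 15, 15, 17, 19, 21, 20] [476.4 111.7  29.   26.9   3.8]
[373.8 300. ] [0.5067 0.0304 0.056 ] flat 106 [19, 18, 18, 17, 16, 14, 12, 12, 12, 13, 15, 14, 12, 12, 12, 13, 16, 18, 19, 19, 19, 21, 23, 22] [504.5  32.1  29.4  29.3  16.5]
[406.7 311.8] [ 0.4858 -0.0445  0.056 ] flat 125 [17, 15, 14, 14, 14, 15, 14, 12, 11, 11, 12, 14, 14, 14, 13, 14, 15, 18, 22, 23, 22, 22, 23, 21] [483.6 -41.9  26.4  32.   34.8]
[443.7 324.1] [ 0.4649 -0.1277  0.056 ] flat 115 [15, 13, 13, 13, 14, 14, 12, 11, 11, 12, 13, 15, 14, 14, 14, 15, 17, 21, 25, 24, 24, 25, 23, 18] [ 462.5 -123.9   26.3   33.6   26.3]
[[[282 316]
  [203 314]
  [211 233]
  [288 232]]]
[781  79  27  26 572] [283.83 235.98]
[227  87  26  25 506] [214.47 236.95]
[870 583  12  20 151] [294.07 298.49]
[165 669  27  30 612] [206.82 309.97]
[882 681  17  33 245] [295.68 311.88]
[736 685  28  28 653] [278.21 311.85]
[894 718  19  24 286] [297.47 315.69]
```

```bash
cat >> h.py <<'E'
S15,C15=np.sin(np.radians(15)),np.cos(np.radians(15))
def deckpt(c,x,y,z=0): # c=(cx,cy,heading of upslope)
    u=np.array([np.cos(c[2])*C15,np.sin(c[2])*C15,S15]);w=np.array([-np.sin(c[2]),np.cos(c[2]),0]);n=np.cross(u,w)
    return np.array([c[0],c[1],.058])+u*x+w*y+n*z
E
python3 - <<'E'
from h import *
from scipy.optimize import least_squares
d=grab("top");dg=np.degrees
for i,(a,b) in enumerate([((55,92),(170,97)),((222,62),(335,38)),((385,122),(437,213)),((590,267),(685,215))]):
    P=[ray(d,(q[0]+.5)/5-.5+315,(q[1]+.5)/5-.5+285,.011)[:2] for q in(a,b)];t=[[.4782,.1115],[.5067,.0304],[.4858,-.0445],[.4649,-.1277]][i]
    e=P[1]-P[0];n=np.array([-e[1],e[0]]);n*=np.sign(n@((P[0]+P[1])/2-t));n/=np.hypot(*n);print(i,"len",np.hypot(*e),"dist",n@(P[0]-t),n@(P[1]-t),"dir",dg(np.arctan2(n[1],n[0])))
uv=np.array([[214.47,236.95],[283.83,235.98],[278.21,311.85],[206.82,309.97]]);sg=[(-1,1),(1,1),(1,-1),(-1,-1)]
f=lambda p:np.concatenate([proj(d,deckpt(p[:3],p[3]*s,p[4]*t,.001))-q for (s,t),q in zip(sg,uv)])
r=least_squares(f,[.55,.33,-1.5,.085,.085],x_scale=.01);print(r.x,dg(r.x[2]),r.fun.round(2))
c=r.x
for x,y in [(-.095,.095),(.095,.095),(.095,-.095),(-.095,-.095),(-.118,0),(-.045,.047),(-.045,-.047),(.045,.047),(.045,-.047)]:print((x,y),deckpt(c,x,y).round(4),proj(d,deckpt(c,x,y)).round(1),proj(d,deckpt(c,x,y,.041)).round(1))
# side view check of grip dots and studs
s=grab("side")
for t in [[.4782,.1115,.056],[.5067,.0304,.056],[.4858,-.0445,.056],[.4649,-.1277,.056]]:print("side",proj(s,t).round(1))
print("studs side",[proj(s,deckpt(c,a*c[3],b*c[4],.001)).round(1).tolist() for a,b in sg])
cv2.imwrite("pics/c2.png",cv2.resize(s["image"][200:360,225:365],None,fx=4,fy=3.75,interpolation=cv2.INTER_CUBIC))
E
```

```text
0 len 0.05366318044824398 dist 0.02002765238711262 0.02002765238711262 dir 1.9655645871667553
1 len 0.054346690510455035 dist 0.01901092885796221 0.01901092885796221 dir 16.48295919575359
2 len 0.04777125217873771 dist 0.01860261184326576 0.01860261184326576 dir 122.79495952538522
3 len 0.050885518459605455 dist 0.016721221410095636 0.016721221410095636 dir -147.74075654456968
[ 0.5447761   0.3249541  -1.54961866  0.08605476  0.08607688] -88.7866090406471 [-0.01 -0.03 -0.01  0.02  0.01 -0.    0.01  0.01]
(-0.095, 0.095) [0.6378 0.4187 0.0334] [211.6 233.4] [203.6 228.7]
(0.095, 0.095) [0.6417 0.2352 0.0826] [288.  232.3] [282.2 227.3]
(0.095, -0.095) [0.4517 0.2312 0.0826] [281.9 316.1] [275.7 313.8]
(-0.095, -0.095) [0.4479 0.4147 0.0334] [203.  313.8] [194.5 311.6]
(-0.118, 0) [0.5424 0.4389 0.0275] [198.4 272.9] [189.9 269.3]
(-0.045, 0.047) [0.5908 0.3694 0.0464] [229.1 253.1] [221.6 248.9]
(-0.045, -0.047) [0.4969 0.3674 0.0464] [225.2 293.3] [217.4 290.4]
(0.045, 0.047) [0.5927 0.2825 0.0696] [265.6 253. ] [259.1 248.7]
(0.045, -0.047) [0.4987 0.2805 0.0696] [262.3 294. ] [255.5 291. ]
side [290.7 273.1]
side [314.9 286.7]
side [323.4 306.8]
side [334.5 330.8]
studs side [[285.1, 208.4], [312.8, 223.5], [262.8, 243.0], [237.8, 225.7]]
```

View pics/c2.png

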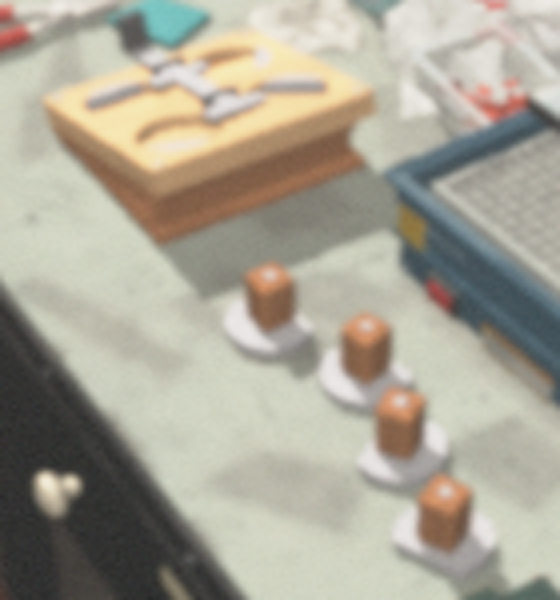

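The side view agrees with the top-view positions to within about 1.6 px, which is the calibration offset. The bar starts at roughly 9 mm. Now the tab.

```bash
cat > go.py <<'E'
import sys,numpy as np
from cell import arm, cam, workorder
from scipy.spatial.transform import Rotation as Ro
def pose():
    o=arm.observe();R=Ro.from_rotvec(o["ee_rot"]).as_matrix();return o,np.array(o["position"]),R
def plan(x,y,z,psi): # psi deg heading of tool x, mod 180
    o,p,R=pose();h=np.degrees(np.arctan2(R[1,0],R[0,0]));t=(h-psi+90)%180-90
    Rn=R@Ro.from_rotvec([0,0,np.radians(t)]).as_matrix();dl=Rn.T@(np.array([x,y,z])-p)
    print("t%.1f h%.2f tiltz%s turn %.4f rad | tool dxyz %s | j7 %.2f w %.3f F %s g %.1f"%(o["clock"],h,R[:,2].round(3),np.radians(t),dl.round(4),o["joints"][6],o["width"],np.round(o["force"],1),o["gripper_force"]))
if __name__=="__main__":
    if len(sys.argv)>4: plan(*map(float,sys.argv[1:5]))
    else:
        o,p,R=pose();print(o["clock"],p.round(4),np.degrees(np.arctan2(R[1,0],R[0,0])).round(2),np.round(o["force"],1),round(o["width"],3),round(o["gripper_force"],1))
E
python3 - <<'E'
from h import *
c=[.54478,.32495,-1.54962]
print(deckpt(c,-.109,0,.030), deckpt(c,-.068,0,.03))
E
python3 go.py .5426 .4300 .15 91.2
```

```text
[0.54238618 0.43797514 0.0587665 ] [0.54322477 0.39838106 0.06937808]
t0.2 h157.72 tiltz[-0.    -0.001 -1.   ] turn 1.1610 rad | tool dxyz [-0.1545  0.3026  0.0764] | j7 -0.08 w 1.001 F [ 0.4 -0.1  0.2] g 0.0
```

```bash
python3 nudge.py '[0, 0, 0, 0.145, 0.6, 0, 0, 0, 0.145, 0.6, 0, 0, 0, 0.145, 0.6, 0, 0, 0, 0.145, 0.6, 0, 0, 0, 0.145, 0.6, 0, 0, 0, 0.145, 0.6, 0, 0, 0, 0.145, 0.6, 0, 0, 0, 0.145, 0.6]' 15; python3 go.py .5426 .4300 .13 91.2
```

```text
clock: 1.05
position: [0.2369, 0.5783, 0.2266]
ee_rot: [2.204, 2.239, -0.0]
force: [-0.0, -0.2, -0.6]
width: 0.6
gripper_force: 0.0
t1.1 h90.92 tiltz[-0. -0. -1.] turn -0.0049 rad | tool dxyz [-0.1546  0.3026  0.0966] | j7 -1.13 w 0.600 F [-0.  -0.2 -0.6] g 0.0
```

```bash
python3 nudge.py '[-0.0147, 0.0303, 0.0107, 0, 0.6, -0.0147, 0.0303, 0.0107, 0, 0.6, -0.0147, 0.0303, 0.0107, 0, 0.6, -0.0147, 0.0303, 0.0107, 0, 0.6, -0.0147, 0.0303, 0.0107, 0, 0.6, -0.0147, 0.0303, 0.0107, 0, 0.6, -0.0147, 0.0303, 0.0107, 0, 0.6, -0.0147, 0.0303, 0.0107, 0, 0.6, -0.0147, 0.0303, 0.0107, 0, 0.6, -0.0147, 0.0303, 0.0107, 0, 0.6]'; python3 nudge.py '[0, 0, 0, 0, 0.6, 0, 0, 0, 0, 0.6]' >/dev/null; python3 go.py .5424 .4380 .040 91.2
```

```text
clock: 2.05
position: [0.5442, 0.4374, 0.1192]
ee_rot: [-2.197, -2.246, 0.0]
force: [0.5, 0.2, -0.4]
width: 0.598
gripper_force: 0.0
t2.2 h91.14 tiltz[-0.001 -0.001 -1.   ] turn -0.0010 rad | tool dxyz [ 0.001  -0.0011  0.0791] | j7 -0.56 w 0.603 F [-0.2  0.4  0.9] g 0.0
```

```bash
python3 nudge.py '[0.001, -0.001, 0.0198, 0, 0.6, 0, 0, 0.0198, 0, 0.6, 0, 0, 0.0198, 0, 0.6, 0, 0, 0.0198, 0, 0.6, 0, 0, 0, 0, 0.4, 0, 0, 0, 0, 0.3]'; for i in 1 2 3 ; do python3 nudge.py '[0, 0, 0, 0, 0.1, 0, 0, 0, 0, 0.1]' 10 >/dev/null; python3 go.py;done
```

```text
clock: 2.85
position: [0.5411, 0.4401, 0.0411]
ee_rot: [-2.195, -2.247, 0.0]
force: [0.5, 1.2, 0.7]
width: 0.472
gripper_force: 0.0
3.05 [0.5425 0.4398 0.042 ] 91.28 [-0.  -0.6  1. ] 0.298 0.0
3.25 [0.5431 0.4397 0.0418] 91.25 [1.5 0.7 4.6] 0.261 10.0
3.45 [0.5432 0.4397 0.0418] 91.25 [1.9 2.1 6.1] 0.264 10.0
```

```bash
python3 nudge.py '[-0.0068, 0, -0.0018, 0, 0.1, -0.0068, 0, -0.0018, 0, 0.1, -0.0068, 0, -0.0018, 0, 0.1, -0.0068, 0, -0.0018, 0, 0.1, -0.0068, 0, -0.0018, 0, 0.1]' 20; python3 nudge.py '[-0.005, 0, -0.0013, 0, 0.1, 0, 0, 0, 0, 0.1]'
```

```text
clock: 3.95
position: [0.5439, 0.4067, 0.0507]
ee_rot: [-2.196, -2.246, -0.007]
force: [4.1, 4.8, 2.6]
width: 0.259
gripper_force: 20.0
clock: 4.15
position: [0.544, 0.4006, 0.0522]
ee_rot: [2.197, 2.245, 0.005]
force: [1.2, 1.3, 9.1]
width: 0.259
gripper_force: 20.0
```

```bash
for i in 1 2 3; do python3 nudge.py '[-0.003, 0, -0.0008, 0, 0.1, 0, 0, 0, 0, 0.1]'|sed -n '2p;4p'; done
```

```text
position: [0.544, 0.4002, 0.0524]
force: [5.5, 8.1, -1.7]
position: [0.544, 0.3998, 0.0527]
force: [8.7, 17.0, -11.0]
position: [0.544, 0.3979, 0.0535]
force: [9.0, 19.9, -13.0]
```

```bash
python3 nudge.py '[0, 0, 0, 0, 0.6, 0, 0, 0, 0, 0.6, 0, 0, 0, 0, 0.6]'; python3 nudge.py '[0, 0, -0.04, 0, 0.6, 0, 0, -0.04, 0, 0.6, 0, 0, -0.04, 0, 0.6, 0, 0, 0, 0, 0.6]'; python3 go.py .4792 .1115 .15 2
```

```text
clock: 5.05
position: [0.5426, 0.3902, 0.0529]
ee_rot: [2.197, 2.245, -0.003]
force: [0.2, -0.5, 0.1]
width: 0.468
gripper_force: 0.0
clock: 5.45
position: [0.546, 0.3919, 0.1794]
ee_rot: [2.197, 2.244, 0.014]
force: [0.2, 0.5, -0.1]
width: 0.601
gripper_force: 0.0
t5.5 h91.20 tiltz[ 0.007  0.005 -1.   ] turn 1.5568 rad | tool dxyz [-0.0767  0.278   0.0274] | j7 -0.52 w 0.601 F [ 0.2  0.5 -0.1] g 0.0
```

```bash
python3 nudge.py '[0, 0, 0, 0.145, 0.6, 0, 0, 0, 0.145, 0.6, 0, 0, 0, 0.145, 0.6, 0, 0, 0, 0.145, 0.6, 0, 0, 0, 0.145, 0.6, 0, 0, 0, 0.145, 0.6, 0, 0, 0, 0.145, 0.6, 0, 0, 0, 0.145, 0.6, 0, 0, 0, 0.145, 0.6, 0, 0, 0, 0.145, 0.6]'; python3 nudge.py '[0, 0, 0, 0.107, 0.6, 0, 0, 0, 0, 0.6]' >/dev/null; python3 go.py .4792 .1115 .10 2
```

```text
clock: 6.45
position: [0.5428, 0.3902, 0.1727]
ee_rot: [3.134, 0.213, -0.002]
force: [-0.6, -0.5, -0.2]
width: 0.599
gripper_force: 0.0
t6.7 h1.92 tiltz[-0.001 -0.001 -1.   ] turn -0.0015 rad | tool dxyz [-0.0732  0.2764  0.073 ] | j7 -1.86 w 0.602 F [ 0.9  0.7 -0.5] g 0.0
```

```bash
python3 nudge.py '[-0.0092, 0.0345, 0.009, 0, 0.6, -0.0092, 0.0345, 0.009, 0, 0.6, -0.0092, 0.0345, 0.009, 0, 0.6, -0.0092, 0.0345, 0.009, 0, 0.6, -0.0092, 0.0345, 0.009, 0, 0.6, -0.0092, 0.0345, 0.009, 0, 0.6, -0.0092, 0.0345, 0.009, 0, 0.6, -0.0092, 0.0345, 0.009, 0, 0.6, 0, 0, 0, 0, 0.6, 0, 0, 0, 0, 0.6]'; python3 go.py .4792 .1115 .022 2
```

```text
clock: 7.65
position: [0.4791, 0.1117, 0.1012]
ee_rot: [-3.141, -0.057, 0.001]
force: [0.6, 1.3, 0.5]
width: 0.599
gripper_force: 0.0
t7.7 h2.07 tiltz[-0.  0. -1.] turn 0.0012 rad | tool dxyz [0.0001 0.0003 0.0792] | j7 -1.43 w 0.599 F [0.6 1.3 0.5] g 0.0
```

```bash
python3 nudge.py '[0, 0, 0.02, 0, 0.6, 0, 0, 0.02, 0, 0.6, 0, 0, 0.02, 0, 0.6, 0, 0, 0.019, 0, 0.6, 0, 0, 0, 0, 0.4, 0, 0, 0, 0, 0.2, 0, 0, 0, 0, 0.2, 0, 0, 0, 0, 0.2]' 10; python3 go.py .4792 .1115 .022 92;  python3 nudge.py '[0, 0, 0, 0, 0.6, 0, 0, 0, 0, 0.6, 0, 0, 0, 0, 0.6, 0, 0, 0, 0, 0.6]' |sed -n '2p;4,5p'
```

```text
clock: 8.45
position: [0.4801, 0.1128, 0.0231]
ee_rot: [-3.141, -0.057, -0.002]
force: [0.5, 2.4, 3.4]
width: 0.305
gripper_force: 10.4
t8.4 h2.08 tiltz[ 0.001  0.001 -1.   ] turn -1.5694 rad | tool dxyz [-0.0013 -0.0009  0.0011] | j7 -1.31 w 0.305 F [0.5 2.4 3.4] g 10.4
position: [0.4794, 0.1126, 0.0223]
force: [0.1, -0.8, 0.1]
width: 0.579
```

```bash
python3 nudge.py '[0, 0, 0, -0.145, 0.6, 0, 0, 0, -0.145, 0.6, 0, 0, 0, -0.145, 0.6, 0, 0, 0, -0.145, 0.6, 0, 0, 0, -0.145, 0.6, 0, 0, 0, -0.145, 0.6, 0, 0, 0, -0.145, 0.6, 0, 0, 0, -0.145, 0.6, 0, 0, 0, -0.145, 0.6, 0, 0, 0, -0.145, 0.6]'; python3 nudge.py '[0, 0, 0, -0.118, 0.6, 0, 0, 0, 0, 0.6]'; python3 go.py .4792 .1115 .022 92
```

```text
clock: 9.85
position: [0.4794, 0.1124, 0.0222]
ee_rot: [2.308, 2.132, -0.0]
force: [-0.2, -0.3, -0.0]
width: 0.601
gripper_force: 0.0
clock: 10.05
position: [0.4794, 0.1123, 0.0222]
ee_rot: [-2.183, -2.259, -0.0]
force: [0.8, 0.8, -1.9]
width: 0.6
gripper_force: 0.0
t10.1 h91.97 tiltz[-0.  0. -1.] turn -0.0005 rad | tool dxyz [-0.0008 -0.0003  0.0002] | j7 -0.17 w 0.600 F [ 0.8  0.8 -1.9] g 0.0
```

```bash
python3 nudge.py '[0, 0, 0, 0, 0.4, 0, 0, 0, 0, 0.2, 0, 0, 0, 0, 0.2, 0, 0, 0, 0, 0.2]'; python3 nudge.py '[0, 0, 0, 0, 0.6, 0, 0, 0, 0, 0.6, 0, 0, 0, 0, 0.6, 0, 0, 0, 0, 0.6, 0, 0, -0.04, 0, 0.6, 0, 0, -0.04, 0, 0.6, 0.05, 0, -0.02, 0, 0.6, 0.05, 0, 0, 0, 0.6, 0.05, 0, 0, 0, 0.6]' |sed -n '2p;4,5p'
python3 - <<'E'
from h import *
d=grab("top");cv2.imwrite("pics/t3.png",d["image"])
for p,t,b,pr,re in laps(d,[(338,312),(373,302),(405,315),(441,325)]):
    print(p.round(1),t.round(4),np.round(re[0]+re[1]+(re[2],),1))
E
```

```text
clock: 10.45
position: [0.4794, 0.1126, 0.0222]
ee_rot: [2.185, 2.257, -0.0]
force: [-0.4, -0.1, -0.6]
width: 0.306
gripper_force: 10.7
position: [0.4751, 0.2606, 0.1221]
force: [0.6, -0.7, 0.4]
width: 0.601
[336.  309.7] [0.4782 0.1137 0.056 ] [476.2 114.1  29.3  25.9   2.6]
[373.8 300. ] [0.5066 0.0304 0.056 ] [504.1  32.1  28.4  28.9  17.4]
[406.6 311.7] [ 0.4859 -0.0444  0.056 ] [483.6 -41.7  26.   31.4  34.6]
[443.7 324.1] [ 0.4648 -0.1277  0.056 ] [ 462.7 -123.7   25.8   33.1   25.7]
```

```bash
python3 nudge.py '[0, 0, 0, 0.145, 0.6, 0, 0, 0, 0.145, 0.6, 0, 0, 0, 0.145, 0.6, 0, 0, 0, 0.145, 0.6, 0, 0, 0, 0.145, 0.6, 0, 0, 0, 0.145, 0.6, 0, 0, 0, 0.145, 0.6, 0, 0, 0, 0.145, 0.6, 0, 0, 0, 0.145, 0.6, 0, 0, 0, 0.145, 0.6]' >/dev/null; python3 nudge.py '[0, 0, 0, 0.12, 0.6, 0, 0, 0, 0, 0.6]' >/dev/null; python3 go.py .4794 .1127 .1 2
```

```text
t12.6 h1.84 tiltz[-0. -0. -1.] turn -0.0028 rad | tool dxyz [-1.000e-04  1.461e-01  2.070e-02] | j7 -1.81 w 0.597 F [-0.6 -0.3 -0.1] g 0.0
```

```bash
python3 nudge.py '[0, 0.0366, 0.005, 0, 0.6, 0, 0.0365, 0.005, 0, 0.6, 0, 0.0365, 0.005, 0, 0.6, 0, 0.0365, 0.0055, 0, 0.6, 0, 0, 0, 0, 0.6, 0, 0, 0.026, 0, 0.6, 0, 0, 0.026, 0, 0.6, 0, 0, 0.024, 0, 0.6, 0, 0, 0, 0, 0.6, 0, 0, 0, 0, 0.6]'; python3 nudge.py '[0, 0, 0, 0, 0.4, 0, 0, 0, 0, 0.2, 0, 0, 0, 0, 0.2, 0, 0, 0, 0, 0.2]' 25; python3 nudge.py '[0, 0, -0.03, 0, 0.2, 0, 0, -0.04, 0, 0.2, 0, 0, -0.04, 0, 0.2, 0, 0, 0, 0, 0.2]'; python3 - <<'E'
from h import *
c=[.5458,.3240,-1.54962]
for n,x,y in[(0,-.045,.047),(1,-.045,-.047),(2,.045,.047),(3,.045,-.047)]:
    print(n,"seat",deckpt(c,x,y,-.012).round(4),"O_tilt_touch",deckpt(c,x+.0007,y,-.012+.008).round(4))
E
```

```text
clock: 13.6
position: [0.4795, 0.1129, 0.0245]
ee_rot: [3.141, 0.056, -0.001]
force: [-0.5, -0.2, -0.3]
width: 0.601
gripper_force: 0.0
clock: 14.0
position: [0.4798, 0.1131, 0.0248]
ee_rot: [-3.141, -0.054, -0.001]
force: [-0.0, 1.0, 5.2]
width: 0.302
gripper_force: 21.5
clock: 14.4
position: [0.4823, 0.1133, 0.1386]
ee_rot: [-3.138, -0.053, -0.011]
force: [1.8, 0.7, -3.2]
width: 0.303
gripper_force: 25.0
0 seat [0.5919 0.3653 0.0348] O_tilt_touch [0.5919 0.3667 0.0427]
1 seat [0.498  0.3634 0.0348] O_tilt_touch [0.4979 0.3648 0.0427]
2 seat [0.5938 0.2784 0.0581] O_tilt_touch [0.5937 0.2798 0.066 ]
3 seat [0.4998 0.2764 0.0581] O_tilt_touch [0.4998 0.2778 0.066 ]
```

```bash
python3 nudge.py '[0, 0, -0.02, -0.145, 0.2, 0, 0, 0, -0.145, 0.2, 0, 0, 0, -0.145, 0.2, 0, 0, 0, -0.145, 0.2, 0, 0, 0, -0.145, 0.2, 0, 0, 0, -0.145, 0.2, 0, 0, 0, -0.145, 0.2, 0, 0, 0, -0.145, 0.2, 0, 0, 0, -0.145, 0.2, 0, 0, 0, -0.145, 0.2]' >/dev/null; python3 nudge.py '[0, 0, 0, -0.106, 0.2, 0, 0, 0, 0, 0.2]' >/dev/null; python3 go.py .4979 .3648 .1 91.2
```

```text
t15.6 h91.18 tiltz[-0.001  0.    -1.   ] turn -0.0004 rad | tool dxyz [0.2516 0.0243 0.0536] | j7 -0.21 w 0.304 F [ 0.4  0.4 -2.5] g 25.0
```

```bash
python3 nudge.py '[0.0359, 0.0035, 0, 0, 0.2, 0.0359, 0.0035, 0, 0, 0.2, 0.036, 0.0035, 0, 0, 0.2, 0.0359, 0.0034, 0, 0, 0.2, 0.036, 0.0034, 0, 0, 0.2, 0.0359, 0.0035, 0, 0, 0.2, 0.036, 0.0035, 0, 0, 0.2, 0, 0, 0.03, 0, 0.2, 0, 0, 0.03, 0, 0.2, 0, 0, 0, 0, 0.2]'; python3 nudge.py '[0, 0, 0, 0, 0.2, 0, 0, 0, 0, 0.2]' >/dev/null; python3 go.py .4979 .3648 .0672 91.2
```

```text
clock: 16.6
position: [0.4961, 0.3632, 0.0899]
ee_rot: [-2.202, -2.239, 0.013]
force: [-0.8, -0.1, -2.6]
width: 0.306
gripper_force: 25.0
t16.8 h90.99 tiltz[ 0.002  0.001 -1.   ] turn -0.0036 rad | tool dxyz [-0.0004 -0.0021  0.0286] | j7 -0.58 w 0.305 F [ 0.   0.7 -1.5] g 25.0
```

```bash
python3 nudge.py '[0, -0.0018, 0.006, -0.0035, 0.2, 0, 0, 0.006, 0, 0.2, 0, 0, 0, 0, 0.2, 0, 0, 0, 0, 0.2, 0, 0, 0, 0, 0.2]'; python3 go.py .4979 .3648 .0672 91.2
```

```text
clock: 17.3
position: [0.4974, 0.3649, 0.0825]
ee_rot: [2.197, 2.246, 0.0]
force: [-0.3, -1.0, -1.8]
width: 0.303
gripper_force: 25.0
t17.3 h91.28 tiltz[ 0.  0. -1.] turn 0.0013 rad | tool dxyz [-0.0001  0.0005  0.0153] | j7 -0.57 w 0.303 F [-0.3 -1.  -1.8] g 25.0
```

```bash
python3 nudge.py '[0, 0.0003, 0.005, 0, 0.2, 0, 0, 0.005, 0, 0.2, 0, 0, 0, 0, 0.2]' >/dev/null; python3 go.py .4979 .3648 .0672 91.2;  for i in 1 2 3 ; do python3 nudge.py '[0, 0, 0.002, 0, 0.2, 0, 0, 0, 0, 0.2]' >/dev/null; python3 go.py .4979 .3648 .0672 91.2; done
```

```text
t17.6 h91.37 tiltz[ 0.002  0.005 -1.   ] turn 0.0030 rad | tool dxyz [-0.0032 -0.0003  0.0058] | j7 -0.57 w 0.301 F [ 0.9  7.7 -1.6] g 25.0
t17.8 h91.38 tiltz[ 0.002  0.004 -1.   ] turn 0.0032 rad | tool dxyz [-0.0031  0.0001  0.0035] | j7 -0.57 w 0.300 F [ 1.   6.  -2.3] g 25.0
t18.0 h91.38 tiltz[ 0.001  0.004 -1.   ] turn 0.0031 rad | tool dxyz [-0.003   0.0001  0.0015] | j7 -0.57 w 0.303 F [ 0.7  7.4 -1.2] g 25.0
t18.2 h91.37 tiltz[ 0.002  0.004 -1.   ] turn 0.0031 rad | tool dxyz [-0.0029  0.0001 -0.0007] | j7 -0.57 w 0.302 F [ 1.3  7.1 -4.2] g 25.0
```

```bash
for i in 1 2 3 ; do python3 nudge.py '[0, 0, 0.002, 0, 0.2, 0, 0, 0, 0, 0.2]' >/dev/null; python3 go.py .4979 .3648 .0672 91.2; done
```

```text
t18.4 h91.36 tiltz[ 0.001  0.003 -1.   ] turn 0.0028 rad | tool dxyz [-0.0024  0.0002 -0.0028] | j7 -0.57 w 0.303 F [-0.4  6.2 -3.3] g 25.0
t18.6 h91.36 tiltz[ 0.002  0.004 -1.   ] turn 0.0028 rad | tool dxyz [-0.0027 -0.     -0.0038] | j7 -0.57 w 0.303 F [-2.1  5.6  7. ] g 25.0
t18.8 h91.38 tiltz[ 0.002  0.005 -1.   ] turn 0.0032 rad | tool dxyz [-0.0036 -0.     -0.0051] | j7 -0.57 w 0.300 F [-4.   7.1 12.4] g 25.0
```

```bash
python3 nudge.py '[0.0025, 0, -0.001, 0, 0.2, 0, 0, 0, 0, 0.2]'>/dev/null; python3 go.py;  python3 nudge.py '[0, 0, 0, 0, 0.35, 0, 0, 0, 0, 0.4, 0, 0, 0, 0, 0.45, 0, 0, 0, 0, 0.5, 0, 0, 0, 0, 0.5, 0, 0, 0, 0, 0.5]'; python3 nudge.py '[0, 0, -0.03, 0, 0.5, 0, 0, -0.04, 0, 0.5, 0, 0, -0.04, 0, 0.5, 0, -0.05, 0, 0, 0.5, 0, -0.05, 0, 0, 0.5, 0, -0.05, 0, 0, 0.5]'|sed -n '2p;4p'
cat > look.py <<'E'
import sys
from h import *
d=grab("top");s=grab("side");n=sys.argv[1]
a=cv2.resize(d["image"][220:325,180:300],None,fx=4,fy=4,interpolation=cv2.INTER_CUBIC);b=cv2.resize(s["image"][190:270,230:325],(380,320),interpolation=cv2.INTER_CUBIC)
b=cv2.copyMakeBorder(b[:,:320],0,100,0,0,cv2.BORDER_CONSTANT);cv2.imwrite(f"pics/{n}.png",np.hstack([a[:420],b]));cv2.imwrite(f"pics/full_{n}.png",d["image"])
E
python3 look.py p1
```

```text
19.0 [0.4978 0.3686 0.062 ] 91.32 [-1.3  3.1  7. ] 0.308 25.0
clock: 19.6
position: [0.4975, 0.3673, 0.0612]
ee_rot: [2.196, 2.246, -0.0]
force: [-0.0, 0.4, 1.0]
width: 0.5
gripper_force: 0.0
position: [0.346, 0.3638, 0.1715]
force: [-0.3, 0.9, -0.3]
```

View pics/p1.png

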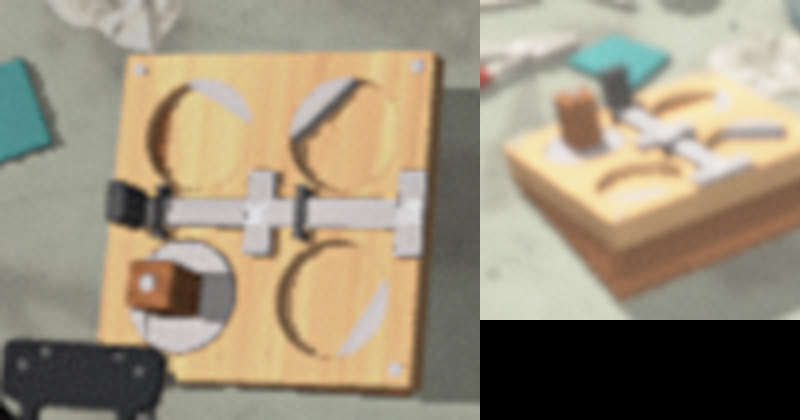

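The top view shows the lap sitting in the low near pocket with its foot flush and its flat down the slope. I'll check that with numbers.

```bash
cat > chk.py <<'E'
from h import *
import sys
d=grab("top");c=[.54478,.32495,-1.54962]
P={0:(-.045,.047),1:(-.045,-.047),2:(.045,.047),3:(.045,-.047)}
for k in map(int,sys.argv[1:]):
    uv=proj(d,deckpt(c,*P[k],-.012+.0558));p,t,b,pr,re=laps(d,[uv])[0];print(k,"pred",uv.round(2),"seen",p.round(2),"err mm",((p-uv)*2.3).round(1))
E
python3 chk.py 1
python3 - <<'E'
from h import *
d=grab("top")
for p,t,b,pr,re in laps(d,[(373,302),(405,315),(441,325)]):
    print(p.round(1),(t+[.0012,-.001,0]).round(4),np.round(re[0]+re[1]+(re[2],),1))
E
python3 go.py .4871 -.0454 .1 32.8
```

```text
1 pred [216.87 290.16] seen [217.79 298.36] err mm [ 2.1 18.8]
[373.8 299.9] [0.5079 0.0294 0.056 ] [504.3  32.   29.4  29.3  17. ]
[406.  311.5] [ 0.4875 -0.0439  0.056 ] [484.2 -40.5  26.4  31.4  31.7]
[429.1 329.3] [ 0.4518 -0.0967  0.056 ] [449.  -92.5  26.4  32.6  21.8]
t20.4 h91.42 tiltz[ 0.     0.001 -1.   ] turn 1.0231 rad | tool dxyz [-0.1039  0.4206  0.0715] | j7 -0.82 w 0.502 F [-0.3 -0.5  0.4] g 0.0
```

The pocket-1 lap's dot is at (216.6,290.3), against a predicted (216.9,290.2), so it is seated. Lap 4 has been knocked aside and now touches lap 3, so I'll look at those.

```bash
python3 - <<'E'
import cv2
a=cv2.imread("pics/full_p1.png");cv2.imwrite("pics/c4.png",cv2.resize(a[285:350,345:465],None,fx=5,fy=5,interpolation=cv2.INTER_CUBIC))
E
```

```text
(no output)
```

View pics/c4.png

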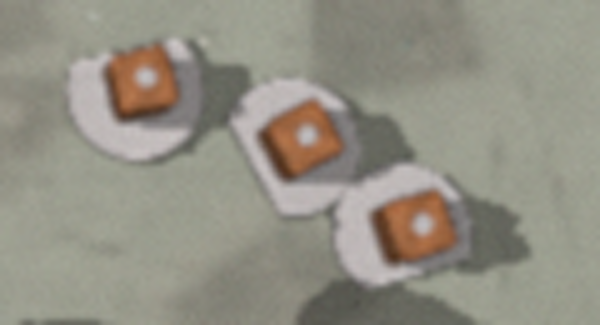

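```bash
python3 nudge.py '[0, 0, 0, 0.145, 0.45, 0, 0, 0, 0.145, 0.45, 0, 0, 0, 0.145, 0.45, 0, 0, 0, 0.145, 0.45, 0, 0, 0, 0.145, 0.45, 0, 0, 0, 0.145, 0.45, 0, 0, 0, 0.145, 0.45, 0, 0, 0, 0.06, 0.45, 0, 0, 0, 0, 0.45]'>/dev/null; python3 go.py .4875 -.0439 .1 29.8
```

```text
t21.3 h29.55 tiltz[ 0.001 -0.    -1.   ] turn -0.0044 rad | tool dxyz [-0.0827  0.4226  0.0716] | j7 -1.80 w 0.446 F [-0.5  1.2 -0.5] g 0.0
```

```bash
python3 nudge.py '[-0.0083, 0.0423, 0.007, -0.004, 0.45, -0.0083, 0.0423, 0.007, 0, 0.45, -0.0083, 0.0423, 0.007, 0, 0.45, -0.0083, 0.0423, 0.007, 0, 0.45, -0.0083, 0.0423, 0.007, 0, 0.45, -0.0083, 0.0423, 0.007, 0, 0.45, -0.0083, 0.0423, 0.007, 0, 0.45, -0.0083, 0.0423, 0.007, 0, 0.45, -0.0083, 0.0423, 0.007, 0, 0.45, -0.0083, 0.0423, 0.007, 0, 0.45]'>/dev/null; python3 nudge.py '[0, 0, 0, 0, 0.45, 0, 0, 0, 0, 0.45]' >/dev/null; python3 go.py .4875 -.0439 .0245 29.8
```

```text
t22.5 h29.79 tiltz[-0.    -0.001 -1.   ] turn -0.0003 rad | tool dxyz [ 0.0017 -0.0017  0.0766] | j7 -0.77 w 0.447 F [0.3 0.6 0.3] g 0.0
```

```bash
python3 nudge.py '[0.0015, -0.0015, 0.026, 0, 0.45, 0, 0, 0.026, 0, 0.45, 0, 0, 0.024, 0, 0.45, 0, 0, 0, 0, 0.45, 0, 0, 0, 0, 0.45]' >/dev/null; python3 go.py .4875 -.0439 .0245 29.8;  python3 nudge.py '[0, 0, 0, 0, 0.3, 0, 0, 0, 0, 0.2, 0, 0, 0, 0, 0.2]' 10 >/dev/null; python3 nudge.py '[0, 0, 0, 0, 0.2, 0, 0, 0, 0, 0.2]' 25;python3 go.py .4875 -.0439 .0245 29.8;
```

```text
t23.0 h30.03 tiltz[-0.001  0.    -1.   ] turn 0.0039 rad | tool dxyz [-0.0009  0.0026  0.0011] | j7 -0.68 w 0.448 F [0.3 0.3 1. ] g 0.0
clock: 23.5
position: [0.488, -0.0419, 0.0264]
ee_rot: [3.035, 0.811, 0.004]
force: [-0.4, -0.1, 7.7]
width: 0.304
gripper_force: 24.9
t23.5 h29.93 tiltz[ 0.002  0.    -1.   ] turn 0.0023 rad | tool dxyz [-0.0014  0.0015  0.0019] | j7 -0.68 w 0.304 F [-0.4 -0.1  7.7] g 24.9
```

```bash
python3 nudge.py '[0, 0, -0.03, 0, 0.2, 0, 0, -0.04, 0, 0.2, 0, 0, -0.04, 0, 0.2, 0, 0, -0.04, 0, 0.2, 0, 0, 0, -0.147, 0.2, 0, 0, 0, -0.147, 0.2, 0, 0, 0, -0.147, 0.2, 0, 0, 0, -0.147, 0.2, 0, 0, 0, -0.147, 0.2]'; python3 nudge.py '[0, 0, 0, -0.147, 0.2, 0, 0, 0, -0.147, 0.2, 0, 0, 0, -0.147, 0.2, 0, 0, 0, -0.147, 0.2, 0, 0, 0, -0.147, 0.2, 0, 0, 0, -0.147, 0.2, 0, 0, 0, -0.147, 0.2, 0, 0, 0, -0.147, 0.2, 0, 0, 0, -0.147, 0.2, 0, 0, 0, -0.147, 0.2]' |sed -n '2,4p'; python3 nudge.py '[0, 0, 0, -0.147, 0.2, 0, 0, 0, -0.147, 0.2, 0, 0, 0, -0.147, 0.2, 0, 0, 0, -0.147, 0.2, 0, 0, 0, -0.147, 0.2, 0, 0, 0, -0.147, 0.2, 0, 0, 0, -0.147, 0.2, 0, 0, 0, -0.147, 0.2, 0, 0, 0, -0.147, 0.2, 0, 0, 0, -0.147, 0.2]' |sed -n '2,4p'; python3 go.py .5919 .3692 .17 -118.8
```

```text
clock: 24.4
position: [0.4866, -0.0419, 0.1756]
ee_rot: [-2.535, -1.855, -0.0]
force: [0.5, -0.6, -3.0]
width: 0.301
gripper_force: 24.9
position: [0.4866, -0.0421, 0.1755]
ee_rot: [-0.637, -3.076, 0.0]
force: [0.3, 0.0, -1.6]
position: [0.4866, -0.0422, 0.1755]
ee_rot: [1.59, -2.709, 0.0]
force: [0.6, -0.4, -1.6]
t26.4 h-119.18 tiltz[-0. -0. -1.] turn -0.0066 rad | tool dxyz [-0.4112  0.1059  0.0053] | j7 2.55 w 0.309 F [ 0.6 -0.4 -1.6] g 24.9
```

```bash
python3 nudge.py '[-0.041, 0.0106, 0, -0.006, 0.2, -0.041, 0.0106, 0, 0, 0.2, -0.041, 0.0106, 0, 0, 0.2, -0.041, 0.0106, 0, 0, 0.2, -0.041, 0.0106, 0, 0, 0.2, -0.041, 0.0106, 0, 0, 0.2, -0.041, 0.0106, 0, 0, 0.2, -0.041, 0.0106, 0, 0, 0.2, -0.041, 0.0106, 0, 0, 0.2, -0.041, 0.0106, 0, 0, 0.2]'>/dev/null; python3 nudge.py '[0, 0, 0, 0, 0.2, 0, 0, 0, 0, 0.2, 0, 0, 0, 0, 0.2]' >/dev/null; python3 go.py .5912 .3680 .085 -118.8
```

```text
t27.7 h-119.24 tiltz[-0.    -0.002 -1.   ] turn -0.0077 rad | tool dxyz [-0.0003  0.0041  0.0901] | j7 1.90 w 0.308 F [ 0.2 -0.6 -2.8] g 25.0
```

```bash
python3 nudge.py '[0, 0.004, 0.03, -0.0077, 0.2, 0, 0, 0.03, 0, 0.2, 0, 0, 0.028, 0, 0.2, 0, 0, 0, 0, 0.2, 0, 0, 0, 0, 0.2, 0, 0, 0, 0, 0.2]'>/dev/null;  python3 go.py .5912 .3680 .068 -118.8
```

```text
t28.3 h-118.79 tiltz[ 0.003  0.002 -1.   ] turn 0.0002 rad | tool dxyz [0.002  0.0002 0.0216] | j7 1.88 w 0.304 F [ 0.2 -0.2 -1. ] g 25.0
```

```bash
python3 nudge.py '[0.0018, 0, 0.006, 0, 0.2, 0, 0, 0.006, 0, 0.2, 0, 0, 0, 0, 0.2, 0, 0, 0, 0, 0.2]'>/dev/null;  python3 go.py .5912 .3680 .068 -118.8;for i in 1 2 3 4; do python3 nudge.py '[0, 0, 0.0025, 0, 0.2, 0, 0, 0, 0, 0.2]' >/dev/null; python3 go.py  .5912 .3680 .068 -118.8; done
```

```text
t28.7 h-118.73 tiltz[-0. -0. -1.] turn 0.0013 rad | tool dxyz [-0.0006 -0.001   0.0072] | j7 1.87 w 0.303 F [ 0.2 -0.1 -1.5] g 25.0
t28.9 h-118.73 tiltz[-0. -0. -1.] turn 0.0012 rad | tool dxyz [-0.0006 -0.001   0.0046] | j7 1.87 w 0.307 F [-0.2  0.4 -3. ] g 25.0
t29.1 h-118.73 tiltz[-0. -0. -1.] turn 0.0012 rad | tool dxyz [-0.0007 -0.001   0.0019] | j7 1.87 w 0.303 F [-0.4  0.3 -1.6] g 25.0
t29.3 h-118.73 tiltz[ 0.  0. -1.] turn 0.0012 rad | tool dxyz [-0.0003 -0.0008  0.0001] | j7 1.87 w 0.303 F [ 0.  -0.2  0.2] g 25.0
t29.5 h-118.72 tiltz[ 0.002  0.002 -1.   ] turn 0.0015 rad | tool dxyz [ 0.0011 -0.0007 -0.0012] | j7 1.87 w 0.304 F [-0.5  0.3  6.7] g 25.0
```

```bash
python3 nudge.py '[0, 0, -0.001, 0, 0.2, 0, 0, 0, 0, 0.35, 0, 0, 0, 0, 0.4, 0, 0, 0, 0, 0.45, 0, 0, 0, 0, 0.5, 0, 0, 0, 0, 0.5, 0, 0, 0, 0, 0.5]'; python3 nudge.py '[0, 0, -0.03, 0, 0.5, 0, 0, -0.04, 0, 0.5, 0, 0, -0.04, 0, 0.5, 0, 0, -0.02, 0, 0.5, 0.05, 0, 0, 0, 0.5, 0.05, 0, 0, 0, 0.5, 0.05, 0, 0, 0, 0.5, 0.05, 0, 0, 0, 0.5]'|sed -n '2p;4p'; python3 look.py p2;python3 - <<'E'
from h import *
c=[.54478,.32495,-1.54962];d=grab("top")
for x,y in((-.045,.047),(-.045,-.047)):print((proj(d,deckpt(c,x,y,.0438))-[180,220])*4)
E
```

```text
clock: 30.2
position: [0.5901, 0.3679, 0.0662]
ee_rot: [1.601, -2.703, 0.0]
force: [-0.7, 0.1, 0.5]
width: 0.496
gripper_force: 0.0
position: [0.4929, 0.1909, 0.1963]
force: [0.6, -0.5, 0.9]
[164.25996164 114.57980564]
[147.4695702  280.64695483]
```

View pics/p2.png

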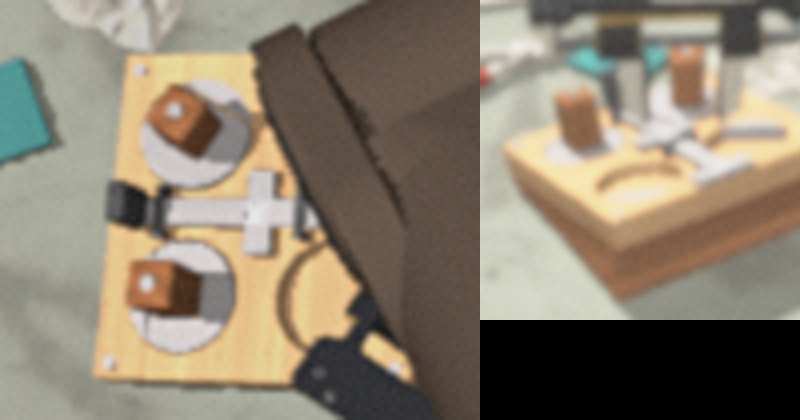

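The second lap's dot is at (173,109), where a seated lap would be at (164,115). Its foot is centred, but the downhill-near edge is still raised. I'll press it down with closed fingers on that side of the grip.

```bash
python3 nudge.py '[0, 0, 0, 0.147, 0, 0, 0, 0, 0.147, 0, 0, 0, 0, 0.147, 0, 0, 0, 0, 0.147, 0, 0, 0, 0, 0.147, 0, 0, 0, 0, 0.147, 0, 0, 0, 0, 0.147, 0, 0, 0, 0, 0.147, 0, 0, 0, 0, 0.147, 0, 0, 0, 0, 0.147, 0]' 30 |sed -n 2p; python3 nudge.py '[0, 0, 0, 0.147, 0, 0, 0, 0, 0.147, 0, 0, 0, 0, 0.147, 0, 0, 0, 0, 0.147, 0, 0, 0, 0, 0, 0]'; python3 - <<'E'
from h import *
d=grab("top");t=ray(d,173/4-.4+180,109/4-.4+220,.092)+[.001,-.001,0];u=np.radians(122)
print(t,t+.0145*np.array([np.cos(u),np.sin(u),0]))
E
python3 go.py .584 .374 .12 122
```

```text
position: [0.4947, 0.1942, 0.1964]
clock: 32.65
position: [0.4946, 0.1941, 0.1964]
ee_rot: [1.491, 2.765, 0.001]
force: [-0.6, 0.1, -0.6]
width: 0.006
gripper_force: 0.0
[0.59527668 0.3755717  0.092     ] [0.58759286 0.3878684  0.092     ]
t32.7 h123.62 tiltz[ 0.001  0.    -1.   ] turn 0.0283 rad | tool dxyz [0.1052 0.1713 0.0764] | j7 0.17 w 0.001 F [0.2 0.3 0.3] g 0.0
```

```bash
python3 go.py .5876 .3879 .11 122; python3 nudge.py '[0.022, 0.03, 0.005, 0.0283, 0, 0.022, 0.03, 0.005, 0, 0, 0.022, 0.03, 0.005, 0, 0, 0.022, 0.03, 0.005, 0, 0, 0.022, 0.03, 0.005, 0, 0, 0, 0.02, 0.02, 0, 0, 0, 0, 0.02, 0, 0, 0, 0, 0.02, 0, 0, 0, 0, 0, 0, 0]' >/dev/null;python3 nudge.py '[0, 0, 0, 0, 0, 0, 0, 0, 0, 0]' >/dev/null; python3 go.py .5876 .3879 .092 122
```

```text
t32.7 h123.62 tiltz[ 0.001  0.    -1.   ] turn 0.0283 rad | tool dxyz [0.1151 0.1817 0.0864] | j7 0.17 w 0.001 F [0.2 0.3 0.3] g 0.0
t33.8 h121.82 tiltz[ 0.002  0.001 -1.   ] turn -0.0032 rad | tool dxyz [0.0059 0.012  0.0207] | j7 -0.02 w 0.007 F [-0.1 -0.4  0.2] g 0.0
```

```bash
python3 nudge.py '[0.006, 0.012, 0.008, 0, 0, 0, 0, 0.006, 0, 0, 0, 0, 0, 0, 0, 0, 0, 0, 0, 0]' >/dev/null; python3 go.py .5876 .3879 .092 122; for i in 1 2 3 4 5 6; do python3 nudge.py '[0, 0, 0.002, 0, 0, 0, 0, 0, 0, 0]' >/dev/null; python3 go.py; done
```

```text
t34.2 h121.74 tiltz[-0. -0. -1.] turn -0.0045 rad | tool dxyz [0.0001 0.0012 0.005 ] | j7 -0.02 w 0.004 F [ 0.7  0.4 -0. ] g 0.0
34.4 [0.5868 0.3871 0.0952] 121.72 [-0.1 -0.1 -0.4] 0.005 0.0
34.6 [0.5871 0.3875 0.0936] 121.73 [0.2 0.6 1.3] 0.006 0.8
34.8 [0.5869 0.3874 0.0914] 121.74 [ 0.  -0.5 -0.7] 0.004 0.0
35.0 [0.587  0.3874 0.0893] 121.73 [ 0.  -1.   2.4] 0.0 1.2
35.2 [0.588  0.3875 0.0888] 121.71 [-0.6 -1.1  9.7] 0.005 4.8
35.4 [0.5892 0.3877 0.0884] 121.69 [-0.7 -2.8 18.9] 0.005 9.1
```

```bash
for i in 1 2 3; do python3 nudge.py '[0, 0, 0.002, 0, 0, 0, 0, 0, 0, 0]' >/dev/null; python3 go.py; done;  python3 nudge.py '[0, 0, -0.01, 0, 0, 0, 0, -0.03, 0, 0, 0, 0, -0.04, 0, 0, 0, 0, -0.02, 0, 0, 0, -0.05, 0, 0, 0, 0, -0.05, 0, 0, 0, 0, -0.05, 0, 0, 0, 0, -0.05, 0, 0, 0, 0, -0.05, 0, 0, 0]'|sed -n '2p;4p'; python3 look.py p3;python3 chk.py 0 1
```

```text
35.6 [0.59   0.3878 0.0881] 121.67 [-3.1 -4.7 30.8] 0.006 14.0
35.8 [0.5906 0.388  0.088 ] 121.66 [-6.5 -6.4 41.2] 0.003 19.4
36.0 [0.5912 0.3885 0.0878] 121.66 [-8.9 -9.4 52.7] 0.005 24.8
position: [0.3723, 0.2545, 0.179]
force: [1.0, 0.5, 0.8]
0 pred [221.06 248.64] seen [219.65 254.46] err mm [-3.3 13.4]
1 pred [216.87 290.16] seen [216.93 297.16] err mm [ 0.1 16.1]
```

View pics/p3.png

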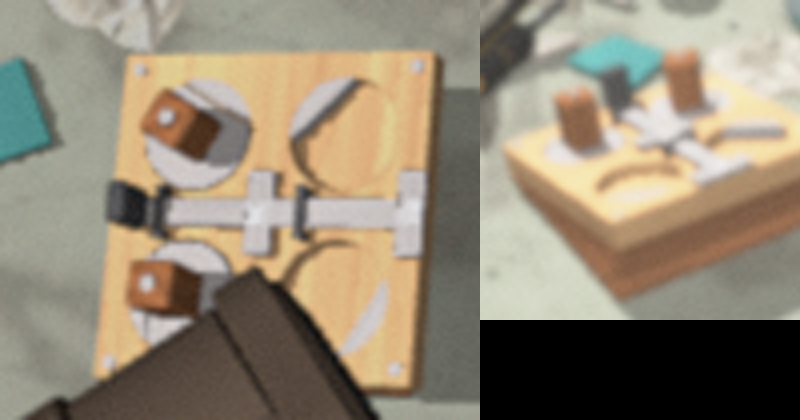

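The dot is now at (166,117), matching the prediction for a seated lap (165.8,116.1). Two are in; next is lap 2 into the high near pocket.

```bash
python3 - <<'E'
from h import *
d=grab("top")
for p,t,b,pr,re in laps(d,[(373,302),(428,330)]):
    print(p.round(1),(t+[.0012,-.001,0]).round(4),np.round(re[0]+re[1]+(re[2],),1))
E
python3 nudge.py '[0, 0, 0, -0.145, 0.5, 0, 0, 0, -0.145, 0.5, 0, 0, 0, -0.145, 0.5, 0, 0, 0, -0.145, 0.5, 0, 0, 0, -0.145, 0.5, 0, 0, 0, -0.145, 0.5, 0, 0, 0, -0.145, 0.5, 0, 0, 0, -0.145, 0.5, 0, 0, 0, -0.145, 0.5, 0, 0, 0, 0, 0.5]' >/dev/null
python3 go.py .5079 .0294 .1 16.5
```

```text
[373.8 300. ] [0.5078 0.0294 0.056 ] [504.3  32.   29.4  29.3  17.4]
[429.1 329.3] [ 0.4519 -0.0967  0.056 ] [448.9 -92.5  26.4  32.4  20.7]
t38.1 h-163.39 tiltz[ 0.     0.001 -1.   ] turn 0.0019 rad | tool dxyz [-0.0623 -0.2555  0.0792] | j7 1.12 w 0.501 F [ 0.3 -0.   0.2] g 0.0
```

```bash
python3 nudge.py '[-0.0089, -0.0365, 0.011, 0, 0.5, -0.0089, -0.0365, 0.011, 0, 0.5, -0.0089, -0.0365, 0.011, 0, 0.5, -0.0089, -0.0365, 0.011, 0, 0.5, -0.0089, -0.0365, 0.011, 0, 0.5, -0.0089, -0.0365, 0.011, 0, 0.5, -0.0089, -0.0365, 0.01, 0, 0.5, 0, 0, 0, 0, 0.5, 0, 0, 0, 0, 0.5, 0, 0, 0, 0, 0.5]' >/dev/null; python3 go.py .5079 .0294 .0245 16.5
```

```text
t39.1 h-163.55 tiltz[ 0.     0.001 -1.   ] turn -0.0010 rad | tool dxyz [-0.0011 -0.0007  0.0788] | j7 1.72 w 0.498 F [-0.2 -0.5 -0.4] g 0.0
```

```bash
python3 nudge.py '[-0.001, -0.0006, 0.026, 0, 0.5, 0, 0, 0.026, 0, 0.5, 0, 0, 0.026, 0, 0.5, 0, 0, 0, 0, 0.5, 0, 0, 0, 0, 0.5]' >/dev/null; python3 go.py .5079 .0294 .0245 16.5;  python3 nudge.py '[0, 0, 0, 0, 0.3, 0, 0, 0, 0, 0.2, 0, 0, 0, 0, 0.2]' 10 >/dev/null; python3 nudge.py '[0, 0, 0, 0, 0.2, 0, 0, 0, 0, 0.2]' 25;python3 go.py .5079 .0294 .0245 16.5
```

```text
t39.6 h-163.44 tiltz[-0.001  0.    -1.   ] turn 0.0010 rad | tool dxyz [-0.0004 -0.      0.0013] | j7 1.73 w 0.500 F [ 0.9 -0.2  0.6] g 0.0
clock: 40.1
position: [0.5084, 0.0287, 0.0264]
ee_rot: [-0.451, 3.107, 0.001]
force: [-1.5, 1.2, 9.2]
width: 0.306
gripper_force: 25.0
t40.1 h-163.50 tiltz[ 0.002  0.001 -1.   ] turn 0.0001 rad | tool dxyz [0.0003 0.0008 0.0019] | j7 1.73 w 0.306 F [-1.5  1.2  9.2] g 25.0
```

```bash
python3 nudge.py '[0, 0, -0.03, 0, 0.2, 0, 0, -0.04, 0, 0.2, 0, 0, -0.04, 0, 0.2, 0, 0, -0.04, 0.0, 0.2, 0, 0, 0, 0.1476, 0.2, 0, 0, 0, 0.1476, 0.2, 0, 0, 0, 0.1476, 0.2, 0, 0, 0, 0.1476, 0.2, 0, 0, 0, 0.1476, 0.2, 0, 0, 0, 0.1476, 0.2]'>/dev/null; python3 nudge.py '[0, 0, 0, 0.1476, 0.2, 0, 0, 0, 0.1476, 0.2, 0, 0, 0, 0.1476, 0.2, 0, 0, 0, 0.1476, 0.2, 0, 0, 0, 0.1476, 0.2, 0, 0, 0, 0.1476, 0.2, 0, 0, 0, 0.1476, 0.2, 0, 0, 0, 0.1476, 0.2, 0, 0, 0, 0.1476, 0.2, 0, 0, 0, 0.1476, 0.2]' |sed -n 2p; python3 go.py .4998 .2795 .17 61.2
```

```text
position: [0.5071, 0.0283, 0.1752]
t42.1 h60.84 tiltz[-0.001  0.    -1.   ] turn -0.0063 rad | tool dxyz [ 0.2166 -0.1274  0.0053] | j7 -0.44 w 0.304 F [ 0.3  0.3 -2.7] g 25.0
```

```bash
python3 nudge.py '[0.036, -0.0212, 0, -0.006, 0.2, 0.036, -0.0212, 0, 0, 0.2, 0.036, -0.0212, 0, 0, 0.2, 0.036, -0.0212, 0, 0, 0.2, 0.036, -0.0212, 0, 0, 0.2, 0.036, -0.0212, 0, 0, 0.2, 0, 0, 0.03, 0, 0.2, 0, 0, 0.03, 0, 0.2, 0, 0, 0, 0, 0.2, 0, 0, 0, 0, 0.2]'>/dev/null; python3 go.py .4998 .279 .0915 61.2
```

```text
t43.1 h61.49 tiltz[-0.001 -0.001 -1.   ] turn 0.0051 rad | tool dxyz [0.0012 0.0006 0.024 ] | j7 -0.83 w 0.306 F [ 0.7  0.2 -3.6] g 25.0
```

```bash
python3 nudge.py '[0.001, 0.0006, 0.008, 0.005, 0.2, 0, 0, 0.008, 0, 0.2, 0, 0, 0, 0, 0.2, 0, 0, 0, 0, 0.2]'>/dev/null;  python3 go.py .4998 .279 .0915 61.2;for i in 1 2 3 4; do python3 nudge.py '[0, 0, 0.0025, 0, 0.2, 0, 0, 0, 0, 0.2]' >/dev/null; python3 go.py  .4998 .279 .0915 61.2; done
```

```text
t43.5 h61.24 tiltz[-0.  0. -1.] turn 0.0007 rad | tool dxyz [-0.0004 -0.0001  0.008 ] | j7 -0.82 w 0.302 F [-0.3 -0.5 -3.7] g 25.0
t43.7 h61.25 tiltz[ 0.  0. -1.] turn 0.0009 rad | tool dxyz [-0.0005 -0.      0.0053] | j7 -0.82 w 0.302 F [ 0.2  0.3 -3.4] g 25.0
t43.9 h61.25 tiltz[-0. -0. -1.] turn 0.0009 rad | tool dxyz [-0.0004  0.0001  0.0026] | j7 -0.82 w 0.301 F [-0.1  0.1 -3.2] g 25.0
t44.1 h61.25 tiltz[-0. -0. -1.] turn 0.0009 rad | tool dxyz [-0.0003  0.0001 -0.    ] | j7 -0.81 w 0.304 F [ 0.5 -0.1 -3.5] g 25.0
t44.3 h61.26 tiltz[ 0.001  0.001 -1.   ] turn 0.0010 rad | tool dxyz [-0.001  -0.0001 -0.0017] | j7 -0.81 w 0.304 F [-1.6 -0.4  4. ] g 25.0
```

Contact came where expected. Releasing, then moving aside to look.

```bash
python3 nudge.py '[0, 0, -0.001, 0, 0.2, 0, 0, 0, 0, 0.35, 0, 0, 0, 0, 0.4, 0, 0, 0, 0, 0.45, 0, 0, 0, 0, 0.5, 0, 0, 0, 0, 0.5, 0, 0, 0, 0, 0.5]' |sed -n '2p;4p'; python3 nudge.py '[0, 0, -0.03, 0, 0.5, 0, 0, -0.04, 0, 0.5, 0, 0, -0.04, 0, 0.5, -0.04, -0.03, 0, 0, 0.5, -0.04, -0.03, 0, 0, 0.5, -0.04, -0.03, 0, 0, 0.5, -0.04, -0.03, 0, 0, 0.5, 0, 0, 0, 0, 0]'|sed -n '2p;4p'; python3 look.py p4;python3 - <<'E'
from h import *
c=[.54478,.32495,-1.54962];d=grab("top")
for x,y in((.045,.047),(.045,-.047)):print((proj(d,deckpt(c,x,y,.0438))-[180,220])*4+1.5)
E
```

```text
position: [0.5003, 0.2794, 0.0904]
force: [-0.4, -0.9, -0.3]
position: [0.3118, 0.1931, 0.1993]
force: [0.0, 0.8, 0.7]
[316.05959482 115.03528661]
[301.73675967 284.49841796]
```

View pics/p4.png

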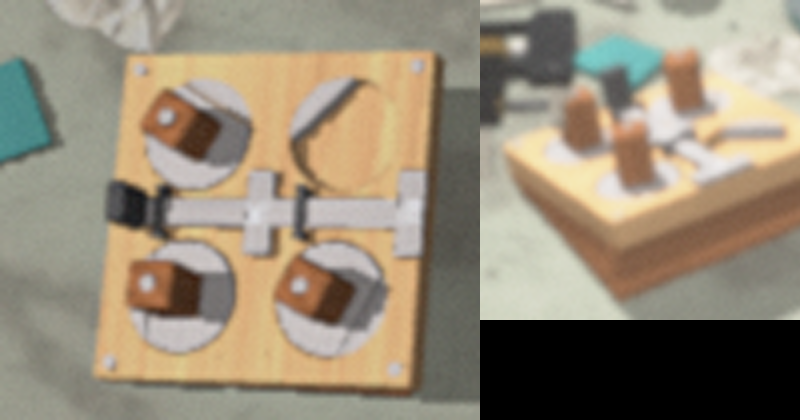

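The third lap's dot is at (299,285), against a predicted (301.7,284.5), so it is seated. Now the last lap.

```bash
python3 nudge.py '[0, 0, 0, 0.145, 0.5, 0, 0, 0, 0.145, 0.5, 0, 0, 0, 0.145, 0.5, 0, 0, 0, 0.145, 0.5, 0, 0, 0, 0.018, 0.5, 0, 0, 0, 0, 0.5]' >/dev/null
python3 - <<'E'
from h import *
d=grab("top")
p,t,b,pr,re=laps(d,[(428,330)])[0]
print(p.round(1),(t+[.0012,-.001,0]).round(4),np.round(re[0]+re[1]+(re[2],),1))
E
python3 go.py .4519 -.0967 .1 27
```

```text
[429.1 329.3] [ 0.4518 -0.0967  0.056 ] [448.9 -92.5  26.5  32.6  21.5]
t46.6 h27.17 tiltz[ 0. -0. -1.] turn 0.0030 rad | tool dxyz [-0.0146  0.3223  0.1005] | j7 -1.76 w 0.501 F [ 1.  -0.1 -0.9] g 0.0
```

```bash
python3 nudge.py '[-0.0018, 0.0403, 0.012, 0, 0.5, -0.0018, 0.0403, 0.012, 0, 0.5, -0.0018, 0.0403, 0.012, 0, 0.5, -0.0018, 0.0403, 0.012, 0, 0.5, -0.0018, 0.0403, 0.013, 0, 0.5, -0.0018, 0.0403, 0.013, 0, 0.5, -0.0018, 0.0403, 0.013, 0, 0.5, -0.0018, 0.0403, 0.013, 0, 0.5, 0, 0, 0, 0, 0.5, 0, 0, 0, 0, 0.5]' >/dev/null; python3 nudge.py '[0, 0, 0, 0, 0.5, 0, 0, 0, 0, 0.5]' >/dev/null;python3 go.py .4519 -.0967 .0245 27
```

```text
t47.8 h27.18 tiltz[ 0.     0.001 -1.   ] turn 0.0031 rad | tool dxyz [-0.0001  0.0014  0.076 ] | j7 -0.60 w 0.496 F [-0.4  0.2  0.8] g 0.0
```

```bash
python3 nudge.py '[0, 0.001, 0.025, 0, 0.5, 0, 0, 0.025, 0, 0.5, 0, 0, 0.025, 0, 0.5, 0, 0, 0, 0, 0.5, 0, 0, 0, 0, 0.5]' >/dev/null; python3 go.py .4519 -.0967 .0245 27;  python3 nudge.py '[0, 0, 0, 0, 0.3, 0, 0, 0, 0, 0.2, 0, 0, 0, 0, 0.2]' 10 >/dev/null; python3 nudge.py '[0, 0, 0, 0, 0.2, 0, 0, 0, 0, 0.2]' 25;python3 go.py .4519 -.0967 .0245 27; python3 nudge.py '[0, 0, -0.03, 0, 0.2, 0, 0, -0.04, 0, 0.2, 0, 0, -0.04, 0, 0.2, 0, 0, -0.04, 0, 0.2]' >/dev/null; python3 nudge.py '[0, 0, 0, 0, 0.2]' >/dev/null; python3 go.py .48 .15 .17 27
```

```text
t48.3 h27.08 tiltz[-0.  0. -1.] turn 0.0014 rad | tool dxyz [ 0.0003 -0.0003  0.0013] | j7 -0.47 w 0.500 F [-0.  -0.2 -0.3] g 0.0
clock: 48.8
position: [0.4524, -0.0976, 0.0262]
ee_rot: [-3.054, -0.733, -0.002]
force: [-1.0, 2.3, 10.2]
width: 0.313
gripper_force: 23.9
t48.8 h26.99 tiltz[ 0.001  0.001 -1.   ] turn -0.0001 rad | tool dxyz [-0.     -0.001   0.0017] | j7 -0.47 w 0.313 F [-1.   2.3 10.2] g 23.9
t49.3 h26.97 tiltz[ 0.008  0.001 -1.   ] turn -0.0006 rad | tool dxyz [ 0.1357 -0.2099  0.0099] | j7 -0.72 w 0.315 F [ 1.1  0.1 -4.6] g 23.9
```

```bash
python3 nudge.py '[0, 0, 0, 0, 0.2, 0, 0, 0, 0, 0.2, 0, 0, 0, 0, 0.2]' 45|sed -n '2,6p'
```

```text
position: [0.4507, -0.0977, 0.174]
ee_rot: [-3.054, -0.733, 0.004]
force: [0.2, 0.1, -4.4]
width: 0.309
gripper_force: 43.3
```

```bash
python3 nudge.py '[0, 0, 0.04, 0, 0.2, 0, 0, 0.04, 0, 0.2, 0, 0, 0.04, 0, 0.2, 0, 0, 0.026, 0, 0.2, 0, 0, 0.003, 0, 0.2, 0, 0, 0, 0, 0.2]' |sed -n '2,6p';python3 nudge.py '[0, 0, 0, 0, 0.4, 0, 0, 0, -0.03, 0.4, 0, 0, 0, 0, 0.4, 0, 0, 0, 0, 0.3, 0, 0, 0, 0, 0.2, 0, 0, 0, 0, 0.2]' 10 |sed -n '2,6p';python3 nudge.py '[0, 0, 0, 0, 0.2, 0, 0, 0, 0, 0.2]' 25 |sed -n '2,6p'
```

```text
position: [0.4503, -0.0983, 0.0246]
ee_rot: [-3.055, -0.731, 0.006]
force: [-0.1, 0.6, -3.3]
width: 0.305
gripper_force: 44.3
position: [0.452, -0.0978, 0.0265]
ee_rot: [-3.043, -0.779, -0.001]
force: [-0.9, 0.7, 3.9]
width: 0.306
gripper_force: 10.0
position: [0.452, -0.0978, 0.0265]
ee_rot: [-3.043, -0.779, -0.001]
force: [-0.7, 0.8, 5.7]
width: 0.302
gripper_force: 25.0
```

```bash
python3 nudge.py '[0, 0, -0.03, 0, 0.2, 0, 0, -0.04, 0, 0.2, 0, 0, -0.04, 0, 0.2, 0, 0, -0.04, 0, 0.2, 0, 0, -0.02, -0.147, 0.2, 0, 0, 0, -0.147, 0.2, 0, 0, 0, -0.147, 0.2, 0, 0, 0, -0.147, 0.2, 0, 0, 0, -0.147, 0.2, 0, 0, 0, -0.147, 0.2]'|sed -n '2,6p'; python3 nudge.py '[0, 0, 0, -0.147, 0.2, 0, 0, 0, -0.147, 0.2, 0, 0, 0, -0.147, 0.2, 0, 0, 0, -0.147, 0.2, 0, 0, 0, -0.147, 0.2, 0, 0, 0, -0.147, 0.2, 0, 0, 0, 0, 0.2]' >/dev/null; python3 go.py .5937 .281 .19 -53.8
```

```text
position: [0.451, -0.0977, 0.1958]
ee_rot: [-2.413, -2.01, 0.001]
force: [1.0, -0.2, -3.8]
width: 0.303
gripper_force: 25.0
t52.7 h129.90 tiltz[-0.001  0.    -1.   ] turn 0.0646 rad | tool dxyz [0.2215 0.3389 0.0057] | j7 0.93 w 0.300 F [-0.1  0.5 -3.5] g 25.0
```

```bash
python3 nudge.py '[0.0221, 0.0391, 0, 0, 0.2, 0.0221, 0.0391, 0, 0, 0.2, 0.0221, 0.0391, 0, 0, 0.2, 0.0221, 0.0391, 0, 0, 0.2, 0.0221, 0.0391, 0, 0, 0.2, 0.0221, 0.0391, 0, 0, 0.2, 0.0221, 0.0391, 0, 0, 0.2, 0.0221, 0.0391, 0, 0, 0.2, 0.0221, 0.0391, 0, 0, 0.2, 0, 0, 0, 0, 0.2]' >/dev/null; python3 nudge.py '[0, 0, 0, -0.147, 0.2, 0, 0, 0, -0.147, 0.2, 0, 0, 0, -0.147, 0.2, 0, 0, 0, -0.147, 0.2, 0, 0, 0, -0.147, 0.2, 0, 0, 0, -0.147, 0.2, 0, 0, 0, -0.147, 0.2, 0, 0, 0, -0.147, 0.2, 0, 0, 0, -0.147, 0.2, 0, 0, 0, -0.147, 0.2]' >/dev/null;python3 nudge.py '[0, 0, 0, -0.147, 0.2, 0, 0, 0, -0.06, 0.2, 0, 0, 0, 0, 0.2]' >/dev/null;  python3 go.py .5937 .281 .115 -133.8
```

```text
t55.0 h-134.33 tiltz[-0.001 -0.001 -1.   ] turn -0.0092 rad | tool dxyz [-0.0006  0.0017  0.0805] | j7 1.81 w 0.303 F [ 0.   0.3 -3.8] g 25.0
```

```bash
python3 go.py .5929 .28 .115 -133.8; python3 nudge.py '[0.0004, 0.0012, 0.03, -0.009, 0.2, 0, 0, 0.03, 0, 0.2, 0, 0, 0.018, 0, 0.2, 0, 0, 0, 0, 0.2, 0, 0, 0, 0, 0.2, 0, 0, 0, 0, 0.2]' >/dev/null;  python3 go.py .5929 .28 .0915 -133.8
```

```text
t55.0 h-134.33 tiltz[-0.001 -0.001 -1.   ] turn -0.0092 rad | tool dxyz [0.0007 0.0016 0.0805] | j7 1.81 w 0.303 F [ 0.   0.3 -3.8] g 25.0
t55.6 h-133.71 tiltz[ 0.002  0.001 -1.   ] turn 0.0016 rad | tool dxyz [0.0021 0.0005 0.0282] | j7 1.81 w 0.306 F [-0.2 -0.  -3.6] g 25.0
```

```bash
python3 nudge.py '[0.0018, 0.0004, 0.01, 0, 0.2, 0, 0, 0.01, 0, 0.2, 0, 0, 0, 0, 0.2, 0, 0, 0, 0, 0.2]'>/dev/null;  python3 go.py .5929 .28 .0915 -133.8;for i in 1 2 3 4; do python3 nudge.py '[0, 0, 0.0025, 0, 0.2, 0, 0, 0, 0, 0.2]' >/dev/null; python3 go.py  .5929 .28 .0915 -133.8; done
```

```text
t56.0 h-133.60 tiltz[-0.001  0.001 -1.   ] turn 0.0034 rad | tool dxyz [-0.0005 -0.0008  0.0064] | j7 1.81 w 0.305 F [ 0.9  3.3 -5.7] g 25.0
t56.2 h-133.61 tiltz[ 0.     0.001 -1.   ] turn 0.0034 rad | tool dxyz [-0.0003 -0.0005  0.0043] | j7 1.81 w 0.305 F [ 0.8  3.3 -4.5] g 25.0
t56.4 h-133.62 tiltz[ 0.  0. -1.] turn 0.0031 rad | tool dxyz [-0.0005 -0.0002  0.0017] | j7 1.81 w 0.302 F [ 1.5  3.8 -4.4] g 25.0
t56.6 h-133.64 tiltz[ 0.001  0.    -1.   ] turn 0.0029 rad | tool dxyz [-0.0005  0.0001 -0.0002] | j7 1.81 w 0.301 F [0.  1.5 1.5] g 25.0
t56.8 h-133.62 tiltz[ 0.003  0.002 -1.   ] turn 0.0032 rad | tool dxyz [ 0.0009  0.0002 -0.0015] | j7 1.81 w 0.305 F [0.6 3.3 8.9] g 25.0
```

```bash
python3 nudge.py '[0, 0, -0.001, 0, 0.2, 0, 0, 0, 0, 0.35, 0, 0, 0, 0, 0.4, 0, 0, 0, 0, 0.45, 0, 0, 0, 0, 0.5, 0, 0, 0, 0, 0.5, 0, 0, 0, 0, 0.5]' |sed -n '2p;4p'; python3 nudge.py '[0, 0, -0.03, 0, 0.5, 0, 0, -0.04, 0, 0.5, 0, 0, -0.04, 0, 0.5, 0.035, 0.03, 0, 0, 0.5, 0.035, 0.03, 0, 0, 0.5, 0.035, 0.03, 0, 0, 0.5, 0.035, 0.03, 0, 0, 0.5, 0.035, 0.03, 0, 0, 0, 0.035, 0.03, 0, 0, 0, 0, 0, 0, 0, 0]'|sed -n '2p;4p'; python3 look.py p5
```

```text
position: [0.5922, 0.2793, 0.0891]
force: [-0.7, 0.2, 0.1]
position: [0.312, 0.2505, 0.1993]
force: [1.0, -0.1, 0.5]
```

View pics/p5.png

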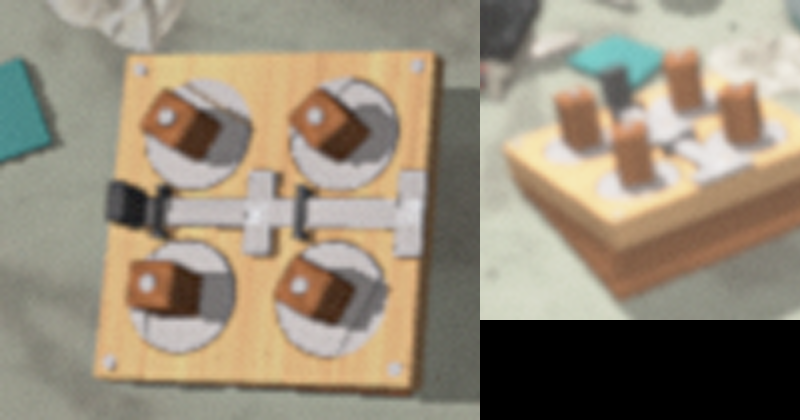

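All four dots match the predicted seated positions; the last is at (315,116), against a predicted (316,115). Now the bar back down.

```bash
python3 nudge.py '[0, 0, 0, 0.1473, 0.5, 0, 0, 0, 0.1473, 0.5, 0, 0, 0, 0.1473, 0.5, 0, 0, 0, 0.1473, 0.5, 0, 0, 0, 0.1473, 0.5, 0, 0, 0, 0.1473, 0.5, 0, 0, 0, 0.1473, 0.5, 0, 0, 0, 0.1473, 0.5, 0, 0, 0, 0.1473, 0.5, 0, 0, 0, 0.1473, 0.5]' >/dev/null; python3 nudge.py '[0, 0, 0, 0.1473, 0.5, 0, 0, 0, 0.1473, 0.5, 0, 0, 0, 0.1473, 0.5, 0, 0, 0, 0.1473, 0.5, 0, 0, 0, 0.1473, 0.5, 0, 0, 0, 0.1473, 0.5, 0, 0, 0, 0, 0.5]' >/dev/null; python3 go.py .5440 .4005 .12 91.2
```

```text
t60.3 h91.12 tiltz[ 0.001  0.    -1.   ] turn -0.0014 rad | tool dxyz [0.1438 0.2285 0.0796] | j7 -0.78 w 0.499 F [ 0.3 -0.4 -0.1] g 0.0
```

```bash
python3 nudge.py '[0.021, 0.0326, 0, 0, 0.33, 0.021, 0.0326, 0, 0, 0.33, 0.021, 0.0326, 0, 0, 0.33, 0.021, 0.0326, 0.01, 0, 0.33, 0.021, 0.0326, 0.01, 0, 0.33, 0.021, 0.0326, 0.01, 0, 0.33, 0.021, 0.0326, 0.01, 0, 0.33, 0, 0, 0.02, 0, 0.33, 0, 0, 0, 0, 0.33, 0, 0, 0, 0, 0.33]' >/dev/null; python3 nudge.py '[0, 0, 0, 0, 0.33, 0, 0, 0, 0, 0.33]' >/dev/null; python3 go.py .5440 .4045 .053 91.2
```

```text
t61.5 h91.39 tiltz[ 0.001  0.001 -1.   ] turn 0.0033 rad | tool dxyz [0.0001 0.0018 0.0878] | j7 -0.66 w 0.331 F [0.8 0.2 0.3] g 0.0
```

```bash
python3 nudge.py '[0, 0.0016, 0.02, 0.003, 0.33, 0, 0, 0.02, 0, 0.33, 0, 0, 0, 0, 0.33, 0, 0, 0, 0, 0.33]' >/dev/null; python3 go.py .5440 .4045 .053 91.2
```

```text
t61.9 h91.19 tiltz[ 0.  0. -1.] turn -0.0002 rad | tool dxyz [0.0002 0.0006 0.0472] | j7 -0.66 w 0.334 F [ 0.7 -0.1  0.6] g 0.0
```

```bash
python3 nudge.py '[0, 0.0005, 0.012, 0, 0.33, 0, 0, 0.012, 0, 0.33, 0, 0, 0.008, 0, 0.33, 0, 0, 0, 0, 0.33]' | sed -n '2p;4p'; python3 nudge.py '[0, 0, 0.008, 0, 0.33, 0, 0, 0.006, 0, 0.33, 0, 0, 0, 0, 0.33]'| sed -n '2p;4p'; python3 nudge.py '[0, 0, 0, 0, 0.1, 0, 0, 0, 0, 0.1, 0, 0, 0, 0, 0.1]' 20
```

```text
position: [0.543, 0.4035, 0.0655]
force: [-0.1, 0.1, -0.2]
position: [0.5435, 0.4038, 0.0523]
force: [0.4, 0.2, -0.2]
clock: 62.9
position: [0.544, 0.4042, 0.0534]
ee_rot: [-2.199, -2.244, -0.0]
force: [0.0, -0.3, -2.5]
width: 0.259
gripper_force: 20.0
```

Gripped. Pulling down the slope (tool +x and +z) by 45 mm.

```bash
python3 nudge.py '[0.0048, 0, 0.0013, 0, 0.1, 0.0048, 0, 0.0013, 0, 0.1, 0.0048, 0, 0.0013, 0, 0.1, 0.0048, 0, 0.0013, 0, 0.1, 0, 0, 0, 0, 0.1]' | sed -n '2p;4p';  python3 nudge.py '[0.0048, 0, 0.0013, 0, 0.1, 0.0048, 0, 0.0013, 0, 0.1, 0.0048, 0, 0.0013, 0, 0.1, 0.0048, 0, 0.0013, 0, 0.1, 0, 0, 0, 0, 0.1]' | sed -n '2p;4p'; python3 nudge.py '[0.0038, 0, 0.001, 0, 0.1, 0, 0, 0, 0, 0.1]' | sed -n '2p;4p'; for i in 1 2 3; do python3 nudge.py '[0.002, 0, 0.0005, 0, 0.1, 0, 0, 0, 0, 0.1]' | sed -n '2p;4p'; done
```

```text
position: [0.5435, 0.4249, 0.0479]
force: [0.4, 2.4, -1.7]
position: [0.543, 0.4441, 0.0427]
force: [0.1, 2.4, -1.0]
position: [0.543, 0.4472, 0.0419]
force: [-1.2, 0.6, 0.9]
position: [0.543, 0.4477, 0.0417]
force: [-2.9, -2.9, 5.8]
position: [0.543, 0.4478, 0.0415]
force: [-5.6, -10.0, 12.8]
position: [0.5431, 0.448, 0.0413]
force: [-7.7, -14.5, 18.8]
```

```bash
python3 nudge.py '[0, 0, 0, 0, 0.35, 0, 0, 0, 0, 0.4, 0, 0, 0, 0, 0.4]'| sed -n '2p;4p'; python3 nudge.py '[0, 0, -0.03, 0, 0.4, 0, 0, -0.04, 0, 0.4, 0, 0, -0.04, 0, 0.4, 0, -0.05, 0, 0, 0.4, 0, -0.05, 0, 0, 0.4, 0, -0.05, 0, 0, 0.4, 0, -0.05, 0, 0, 0.4, 0, 0, 0, 0, 0.4, 0, 0, 0, 0, 0.4]'| sed -n '1,4p'; python3 look.py p6
```

```text
position: [0.543, 0.4528, 0.0402]
force: [0.1, 0.1, -1.0]
clock: 65.9
position: [0.3419, 0.4491, 0.1508]
ee_rot: [-2.195, -2.247, -0.001]
force: [0.7, 0.0, 0.2]
```

View pics/p6.png

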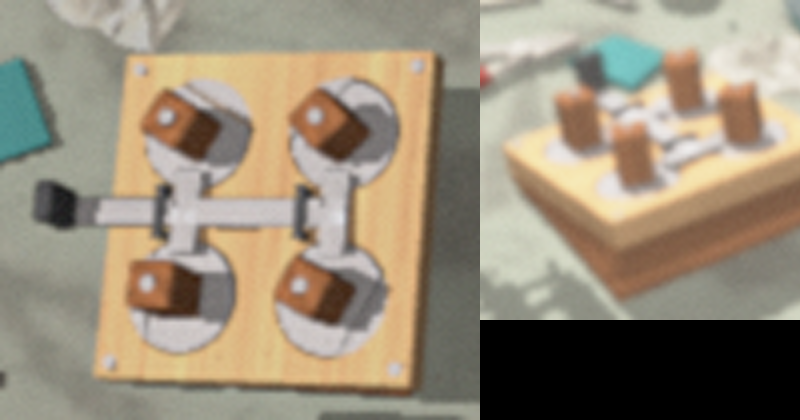

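The bar is down with its lugs over all four feet, the tab is at about (48,203), and the dots have not moved. The arm is clear.

```bash
python3 -c "
from cell import arm, cam, workorder
print(workorder.sign_off())"
```

```text
the job is handed in; nothing more can be done
None
```

I handed the job in at about 66 s: all four laps look fully seated in their own pockets, the lock bar is pulled back to its stop with its lugs over them, and the arm is clear and touching nothing (the hand-in returned no verdict).

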